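Refill the feed chute of the stopper stamping press

TASK

Carry the open tray of loose stopper heads level from the blue board to the black rubber rest in front of the feed chute and set it down there lined up with the rest, with every head still in it. Push the chute's slide gate fully shut by its red knob, then take all the heads out of the tray, lay them flat in the open upper part of the chute and push them down under the hold-down rods until they stand in one tight row against the gate. Put the empty tray back on the blue board, lined up with it, press the green start button fully down, which may be done only when the whole row is tight against the shut gate, and leave the other things on the bench alone.

Things in the scene. Friction and masses are not known exactly. Their poses are not given: they have to be found in the camera images.
- tray: open wooden tray, 56 (its x) x 262 (its y) mm outside, 320 g empty. Origin: centre of its underside. Floor 4 mm thick, rim 14 mm high, side walls 4 mm. In its middle stands a dark grip block, 16 mm thick along y, 46 mm along x, top 60 mm above the underside; pinch its upper 25 mm across the 16 mm and the tray hangs level. Heads lie loose on both sides of the block, up to three a side.
- board: thin blue-painted board, 150 (its x) x 340 (its y) x 4 mm, fixed to the bench on the left: the tray's storage place. Origin: centre of its underside, so its top is 4 mm above the origin; y runs along its length.
- rest (a point): centre of the top face of the black rubber tray rest, a pad 90 (x) x 310 (y) mm and 3 mm thick, fixed to the bench in front of the chute, 155 mm from its middle line; y runs along its length, parallel to the chute in plan. Its upper surface is the point's height.
- chute: sloped open aluminium chute, fixed, 14 degrees. Origin: middle of its floor at the face of the shut gate; y points UP the slope, x across it away from the robot, z square off the floor. Channel 39 mm wide between rails 10 mm high (50 mm over the rails); open top end at y = 275 mm. A head does not slide by itself here: it stays until pushed, and pushes those below it.
- rods_end (a point): point on the chute's middle line, on its floor, under the upper end of the two steel hold-down rods (89 mm up the slope from the gate). From here down to the gate, rods 23 mm above the floor, with bridges up to 34 mm above it, cover the chute: heads pass underneath, fingers must stay up-slope of this point. Above it the chute is open from above.
- gate (a joint): slide gate (escapement stop blade) across the lower end of the chute, in m: 0 = fully shut, grows to 0.045 as it is pulled out towards the robot (along -x of the chute). Needs about 3 N to slide, stays where it is left, stops dead at 0.
- gate_knob (a point): top centre of the red upright knob of the gate, a cylinder 18 mm in diameter and 30 mm tall (square to the chute floor) on the robot side of the chute; it travels with the gate. When shut it is 82 mm on the robot side of the chute's middle line. Push it away from the robot (along +x of the chute) to shut the gate.
- start (a joint): travel of the start button in m: 0 = up, 0.006 = fully pressed (about 5 N, springs back).
- start_top (a point): centre of the top of the green start button, 28 mm in diameter, on the yellow control box (90 x 75 x 50 mm); it is pressed straight down. It counts as pressed beyond 4 mm.
- head0: a turned beech stopper head: a plain disc 35 mm in diameter, 20 mm thick, 22 g, both faces alike. Origin: its centre; z is its axis. Absent in some runs. At the start it lies flat in the tray.
- head1: a turned beech stopper head: a plain disc 35 mm in diameter, 20 mm thick, 22 g, both faces alike. Origin: its centre; z is its axis. Absent in some runs. At the start it lies flat in the tray.
- head2: a turned beech stopper head: a plain disc 35 mm in diameter, 20 mm thick, 22 g, both faces alike. Origin: its centre; z is its axis. Absent in some runs. At the start it lies flat in the tray.
- head3: a turned beech stopper head: a plain disc 35 mm in diameter, 20 mm thick, 22 g, both faces alike. Origin: its centre; z is its axis. Absent in some runs. At the start it lies flat in the tray.
- head4: a turned beech stopper head: a plain disc 35 mm in diameter, 20 mm thick, 22 g, both faces alike. Origin: its centre; z is its axis. Absent in some runs. At the start it lies flat in the tray.
- bottle_a: bystander, to be left alone: green glass bottle, 84 mm in diameter, 300 mm tall. Origin: centre of its underside.
- cork_a: bystander, to be left alone: cork standing on end behind the chute, 24 mm in diameter, 44 mm tall. Origin: centre of its underside.
- cork_b: bystander, to be left alone: cork standing on end behind the chute, 24 mm in diameter, 44 mm tall. Origin: centre of its underside.
- rosette: bystander, to be left alone: small brass rosette plate lying behind the chute, 30 x 52 x 9 mm. Origin: centre of its underside.
- spool: bystander, to be left alone: white spool of steel chain lying flat, 72 mm in diameter, 35 mm tall. Origin: centre of its underside.
- dish: bystander, to be left alone: white open dish, 100 mm in diameter, 35 mm tall. Origin: centre of its underside.
There are look-alikes about, which are no part of the job. What is meant by the part that bears start is not orange or purple, and is the larger of those in its own colour.

How it is judged:
By the outcome, as a careful person would: the job done as asked, in the order asked, and still so for the second after the job is handed in, with the robot touching nothing.
Of head0, head1, head2, head3, head4 only 3 to 5 are there at a start; the rules pass over those that are not, and their reading is None.
At some moment in a run one of tray may be knocked a few centimetres aside while the robot is not near it.
Once in a run the grip may slacken for a moment while it holds something.
It also fails if it takes over 210 s, if anything falls off the work surface, if the arm or the gripper's body presses on something with over 40 N, if the wrist force passes 120 N, or if a joint passes its speed limit or range.

ROBOT

A 6-joint arm with a two-finger parallel gripper is mounted at the origin on the work surface. World frame = base frame: x ahead of the robot, y to its left, z up, the work surface at z = 0. Lengths are in mm, angles in degrees, forces in N, time in s.
With the tool pointing down it reaches from about 350 to 850 mm from the base axis. Payload 8.1 kg.
Tool frame: the origin (TCP) lies midway between the tips of the shut fingers; the grasp point (between the pads) lies 19 mm behind it; z points along the fingers, y is the line along which they close (so a half turn about z gives the same grasp; the last joint's range is limited). The gripper opens to 85 mm and grips with 20 to 120 N. Pads are 22 mm wide; open, the fingers measure 114 mm over their backs; the gripper's body (76 mm by 85 mm) begins 54 mm behind the grasp point. The pads swing forward as they close: fully open they stand 13 mm farther back than shut.
Start: joints at [-71.986, 7.471, 85.268, -0, 87.261, -4.893], TCP at [233.56, -552.68, 231.292] pointing down, gripper open.
Joint ranges: [-169.43, 169.43], [-51.17, 129.36], [1.28, 143.12], [-76.62, 256.62], [0, 156.53], [-152.29, 152.29]. Speed limits (degrees/s): [136.94, 136.94, 159.86, 180, 180, 180].

INTERFACE

Orientations are given as [roll, pitch, yaw] about the fixed x, y, z axes, in that order (R = Rz(yaw) Ry(pitch) Rx(roll)).
In Python, from bench import r gives the robot as it stands.
- The arm moves only by the tool apply_moves, never from a script. Its argument "steps" is a list of rows, each a list of 7 numbers: the opening, from -1 (shut) to 1 (fully open), then the shift along the tool's x, y, z in mm, then the turn, a rotation vector about the tool's x, y, z in units of 5 degrees (1.0 is 5 degrees). A call has exactly 8 rows; each row shifts and turns the commanded pose from where the row before left it, along the tool's axes as they then stand; what a row does not reach is not made up. A row lasts 1/10 s, in which the tool goes at most 50 mm and 8.59 degrees, less where a joint would pass 70% of its speed; a pose out of reach is approached as far as the arm can. A call is refused whole if a number of a shift passes 50 or a number of a turn 1, either way. A call with a gripper value outside its range is refused whole. The fingers move at their own pace and stop on an object; "squeeze" is the grip in N (left out, the last holds). Time passes only in rows, so rows that do not move let the fingers close, or fill a call up. It gives the time, the measured TCP pose, the force, the opening and the grip force at its end, in the units of the state.
- r.sense(): the state, without advancing time (a new reading comes with each control period).
- r.snapshot(name): name is "side" or "top"; returns a dict with "color" (384x512x3 uint8, blue, green, red), "depth" (384x512 float32, mm along the optical axis (not along the pixel's ray), 0 where there is no reading), "mtx" (3x3 intrinsics, pixels), "dist" ([k1, k2, p1, p2, k3] as OpenCV has them; the pictures are not rectified), "T" (4x4, takes a point from camera to world coordinates). Camera axes: x right, y down, z forward; pixel columns grow to the right and rows downward; lengths in mm; the calibration is good to about 2 mm. A picture is of the moment at which its call begins.
- r.hand_in(): hands the job in; it is judged then, once.
The state is a dict: "time": time; "joint_pos": joint angles; "qd": joint speeds; "joint_efforts": joint torques, N m; "tool_pos": TCP position; "tcp_rot": TCP orientation; "ft_force": force on the tool from outside, world axes, zero at the start; "wrist_torque": the same for the moment, N m; "finger_gap": finger opening in mm; "grip_force": force on a finger pad.
Only numpy, scipy, OpenCV 4.12 (cv2) and the standard library are available. Lean on these libraries where they do the work, as an engineer would, in place of code of your own. Each camera call takes 0.05 s, during which the arm holds its last target. There are 200 camera calls.

## Working session

There is one attempt and no reset: what is moved stays moved. The work goes in short steps, Python scripts to look and compute and a tool call to move; the robot and the scene stay as the last step left them, time stands still between calls to the robot, and variables do not carry over. Pictures are saved under pics/ and viewed, at most 14 in all, crops included, and the job is handed in when it is done.

Besides the shell and the picture viewer there is one more tool, called as name(argument=value, ...), one argument or row to a line, values as JSON. apply_moves: Moves the arm, as the interface text tells. Its arguments: {"type":"object","properties":{"steps":{"type":"array"},"squeeze":{"type":"number"}},"required":["steps"]}

```bash
ls; mkdir -p pics; python3 - <<'E'
from bench import r
import cv2,numpy as np
for n in("side","top"):
    s=r.snapshot(n); np.savez(f"{n}0.npz",**s)
    cv2.imwrite(f"pics/{n}0.png",cv2.resize(s["color"],(800,600),interpolation=cv2.INTER_CUBIC))
    print(n,s["mtx"],s["dist"],np.round(s["T"],3).tolist())
print(r.sense())
E
```

```text
pics
side [[464.83376994   0.         257.11500545]
 [  0.         464.83376994 191.33413458]
 [  0.           0.           1.        ]] [-0.03008764  0.          0.          0.          0.        ] [[-0.951, -0.209, 0.229, 127.833], [-0.31, 0.684, -0.661, 828.499], [-0.018, -0.699, -0.715, 1089.34], [0.0, 0.0, 0.0, 1.0]]
top [[458.87020172   0.         261.11858159]
 [  0.         458.87020172 192.35873577]
 [  0.           0.           1.        ]] [-0.05505639  0.          0.          0.          0.        ] [[0.017, -0.992, 0.128, 253.704], [-1.0, -0.015, 0.016, -102.957], [-0.014, -0.128, -0.992, 1789.781], [0.0, 0.0, 0.0, 1.0]]
{'time': 0.1, 'joint_pos': array([-7.19870275e+01,  7.51230393e+00,  8.53255862e+01,  6.63245915e-04,
        8.72630786e+01, -4.89152986e+00]), 'qd': array([-0.01417516, -0.02409196, -0.18825447, -0.046175  , -0.012228  ,
        0.05013286]), 'joint_efforts': array([ 2.14493230e-03, -5.70949316e+01, -5.01942730e+01, -2.02014115e-05,
        8.06535536e-03, -2.87191676e-05]), 'tool_pos': array([ 233.39416711, -552.17543856,  230.3090683 ]), 'tcp_rot': array([-1.79899455e+02, -9.26958376e-03,  2.29044619e+01]), 'ft_force': array([-0.32799144, -1.17321166,  0.29009472]), 'wrist_torque': array([-0.04838586,  0.02262887, -0.00778266]), 'grip_force': 0.0, 'finger_gap': 85.48800100080125}
```

View pics/top0.png

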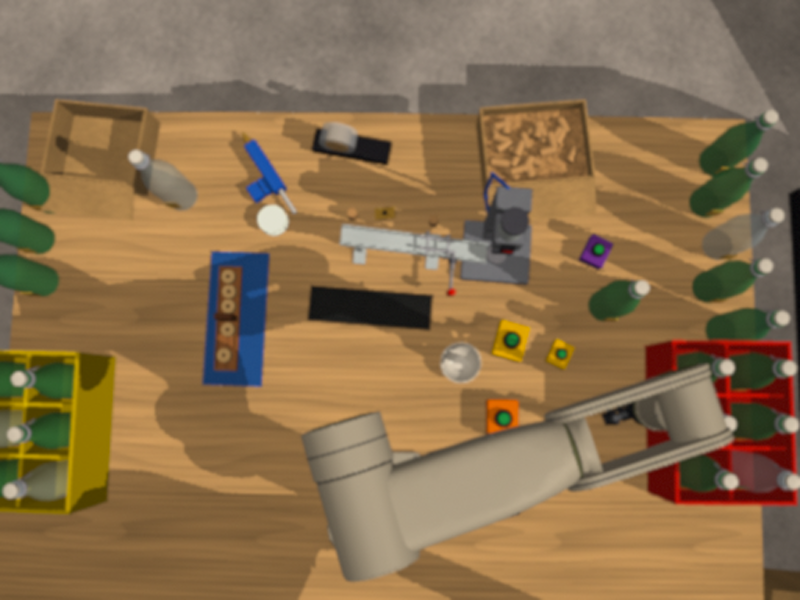

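View pics/side0.png

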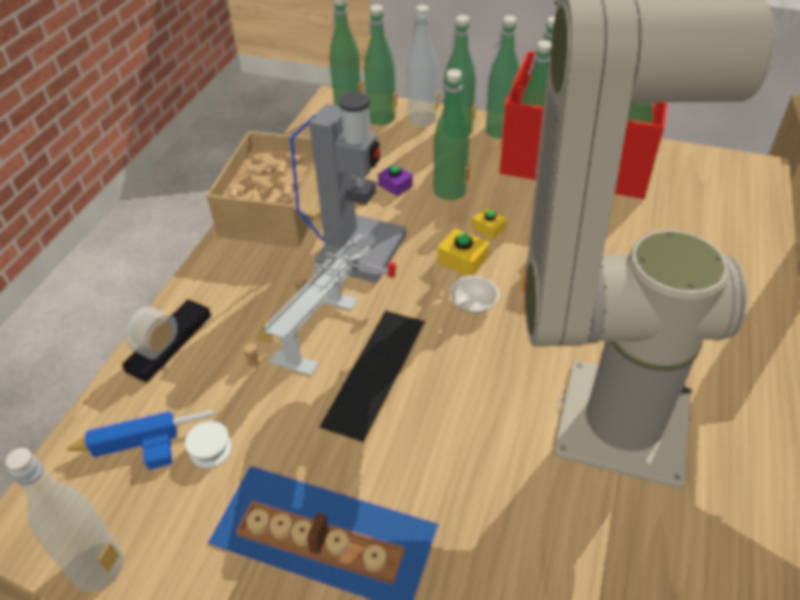

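The top view (800×600) shows the tray with 5 heads on the blue board at (228,317), the rest at (370,307) and the chute from (342,235) to (455,245). The red knob is at (451,292).

There are four boxes with a green button: big yellow (511,340), small yellow (561,353), orange (503,417) and purple (596,250). The big yellow one fits, because it is neither orange nor purple and is the larger of its colour. I'll measure next and confirm it in an enlarged crop.

```bash
cat > lib.py <<'E'
import numpy as np, cv2
def ray(s,uv):
    uv=np.asarray(uv,float).reshape(-1,1,2)
    n=cv2.undistortPoints(uv,s["mtx"],s["dist"])[:,0]
    d=np.c_[n,np.ones(len(n))]@s["T"][:3,:3].T
    return s["T"][:3,3],d
def onz(s,uv,z):
    o,d=ray(s,uv); return o+d*((z-o[2])/d[:,2])[:,None]
def tri(a,ua,b,ub):
    A=np.zeros((3,3));B=np.zeros(3);L=[]
    for s,u in((a,ua),(b,ub)):
        o,d=ray(s,u);d=d[0]/np.linalg.norm(d[0]);P=np.eye(3)-np.outer(d,d);A+=P;B+=P@o;L.append((o,d))
    X=np.linalg.solve(A,B)
    return X,[np.linalg.norm(np.cross(X-o,d)) for o,d in L]
def proj(s,P):
    T=np.linalg.inv(s["T"]);q=np.asarray(P,float).reshape(-1,3)@T[:3,:3].T+T[:3,3]
    return cv2.projectPoints(q,np.zeros(3),np.zeros(3),s["mtx"],s["dist"])[0][:,0]
def cloud(s):
    h,w=s["depth"].shape
    v,u=np.mgrid[:h,:w]
    n=cv2.undistortPoints(np.c_[u.ravel(),v.ravel()].astype(float).reshape(-1,1,2),s["mtx"],s["dist"])[:,0]
    p=np.c_[n,np.ones(len(n))]*s["depth"].reshape(-1,1)
    return (p@s["T"][:3,:3].T+s["T"][:3,3]).reshape(h,w,3)
def mask(s,lo,hi):
    return cv2.inRange(cv2.cvtColor(s["color"],cv2.COLOR_BGR2HSV),np.array(lo),np.array(hi))
def blobs(m,amin=6):
    n,l,st,c=cv2.connectedComponentsWithStats(m)
    return [(st[i,4],c[i].round(2),l==i) for i in range(1,n) if st[i,4]>=amin]
def crop(s,x0,y0,x1,y1,k,name):
    im=cv2.resize(s["color"][y0:y1,x0:x1],None,fx=k,fy=k,interpolation=cv2.INTER_CUBIC)
    cv2.imwrite("pics/"+name,im)
E
python3 - <<'E'
from lib import *
S={n:dict(np.load(n+"0.npz")) for n in("side","top")}
C={n:cloud(S[n]) for n in S}
for n,s in S.items():
    print("==",n)
    for col,lo,hi,am in(("blue",(100,120,40),(125,255,255),200),("black",(0,0,0),(180,140,32),300),("red",(0,170,90),(6,255,255),4),("green",(55,90,30),(85,255,255),8),("yellow",(22,180,120),(32,255,255),30)):
        for a,c,m in blobs(mask(s,lo,hi),am):
            p=C[n][m&(s["depth"]>0)]
            if len(p)==0: continue
            med=np.median(p,0)
            if med[2]>120 or abs(med[1])>700 or a>6000: continue
            q=p[:,:2].astype(np.float32); rect=cv2.minAreaRect(q)
            print(col,a,c,"med",med.round(1),"rect",np.round(rect[0],1),np.round(rect[1],1),round(rect[2],1))
T=S["top"]
crop(T,125,120,350,260,3.5,"t1.png")
s=S["side"];crop(s,130,220,290,384,3.6,"s1.png");crop(s,160,120,340,250,4.4,"s2.png")
E
```

```text
== side
blue 1152 [ 87.12 280.27] med [796.4 312.2  36.3] rect [803.6 322.1] [145.6  85.2] 33.7
blue 4239 [210.56 340.96] med [421.3 335.5   5.6] rect [434.2 360. ] [146.9 333.7] 89.2
black 323 [102.84 225.18] med [863.3 144.4  27.7] rect [875.2  85.7] [189.9  52. ] 79.5
red 30 [250.3  171.93] med [ 496.2 -171.7   88.9] rect [ 495.9 -173.8] [10.  18.2] 17.2
green 25 [252.28 108.4 ] med [ 612.8 -537.2   55.4] rect [ 613.1 -538.5] [24.  18.9] 73.1
green 15 [313.4 137.4] med [ 354.7 -443.6   48.6] rect [ 354.5 -447.1] [10.9 17.5] 13.6
green 44 [296.36 153.43] med [ 384.7 -319.8   71. ] rect [ 385.7 -319.5] [20.5 21.8] 46.8
yellow 208 [312.62 143.65] med [ 351.8 -433.2   32.3] rect [ 355.8 -444.3] [49.6 63.4] 66.9
yellow 507 [295.65 162.53] med [ 378.5 -300.3   47. ] rect [ 384.8 -322.8] [75.1 90.7] 75.2
== top
blue 407 [167.84 111.41] med [786.6 304.4  41.3] rect [804.3 320.4] [149.5  81.5] 34.8
blue 1851 [153.92 203.87] med [431.8 334.5   3.1] rect [435.3 361.3] [143.8 332.8] 89.3
black 1422 [236.25 196.46] med [466.5  24.2   2.1] rect [467.4  24.3] [295.6  77.2] 86.3
red 15 [288.4 186.4] med [ 497.7 -174.9   93.5] rect [ 496.8 -176.9] [11.3 13.9] 86.0
red 90 [419.79 279.36] med [ 161.5 -664.1   77.9] rect [ 155.7 -664.2] [ 5.5 40. ] 87.7
green 38 [382.79 159.16] med [ 615.  -540.4   53.1] rect [ 615.4 -542.9] [21.9 26.7] 44.6
green 49 [327.18 217.14] med [ 385.9 -323.6   70. ] rect [ 386.2 -323.6] [25.3 26.1] 68.8
green 21 [359. 226.] med [ 355.7 -447.1   46.8] rect [ 355.8 -448. ] [15.5 15.9] 3.0
green 53 [321.77 267.34] med [ 200.2 -304.5   68.4] rect [ 198.6 -303.8] [25.8 27.5] 0.1
yellow 342 [326.42 217.68] med [ 384.8 -322.5   49.3] rect [ 385.8 -324.8] [71.1 86.7] 75.1
yellow 158 [357.69 226.08] med [ 356.1 -443.3   33.6] rect [ 356.2 -447. ] [50.  59.8] 64.4
```

View pics/t1.png

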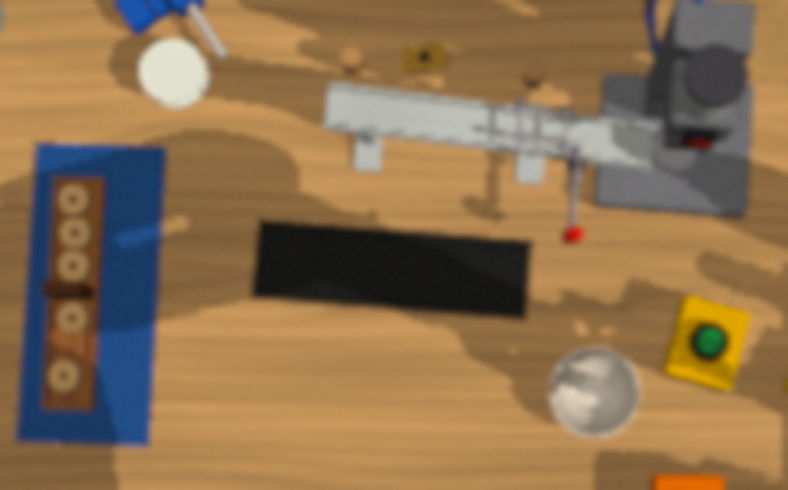

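View pics/s2.png

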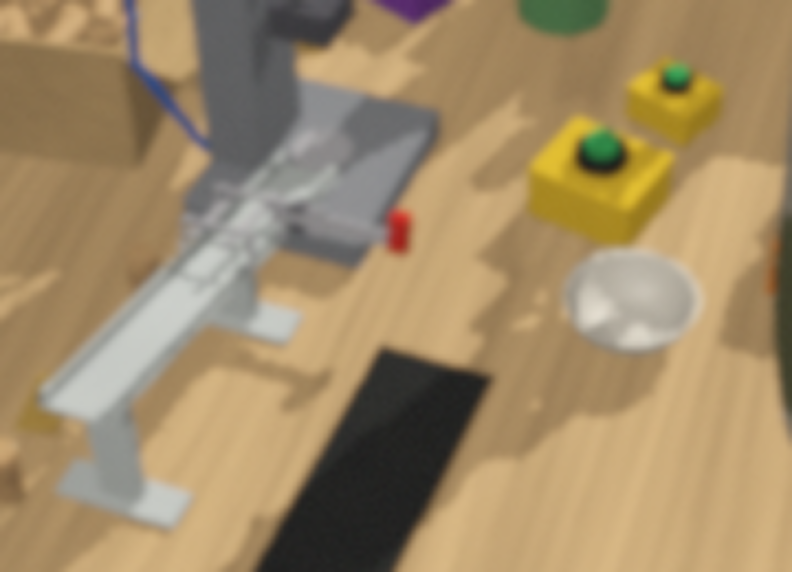

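View pics/s1.png

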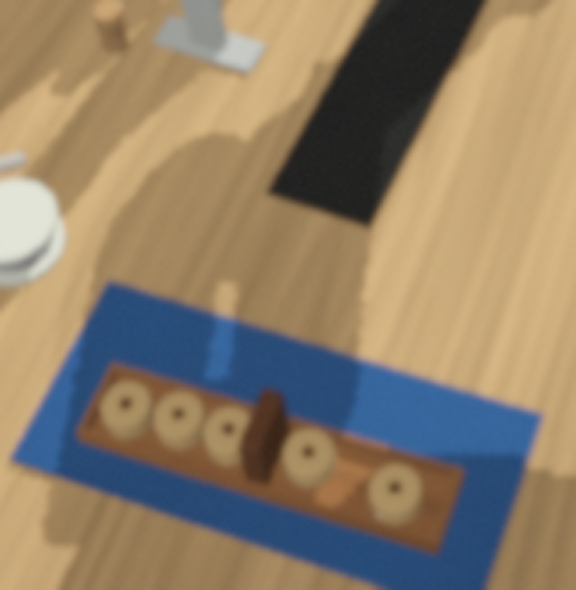

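The enlarged crops confirm the larger yellow box: in s2 its button is at (601,146), against the small one at (677,77), and in t1 it is at (709,341). In t1 the rest corners are (261,221), (531,240), (525,318) and (254,295). The tray rim corners are (54,176), (103,178), (95,411) and (42,408), and the knob is at (573,235). The gate looks pulled out.

```bash
python3 - <<'E'
from lib import *
S={n:dict(np.load(n+"0.npz")) for n in("side","top")}
C={n:cloud(S[n]) for n in S}
T,D=S["top"],S["side"]
t=lambda P:np.array(P,float)/3.5+[125,120]-.36
s1=lambda P:np.array(P,float)/3.6+[130,220]-.36
def desc(n,P):
    e=[P[(i+1)%4]-P[i] for i in range(4)]
    print(n,"ctr",P.mean(0).round(1),"len",[round(float(np.linalg.norm(v)),1) for v in e],"ang",[round(float(np.degrees(np.arctan2(v[1],v[0]))),2) for v in e])
desc("rest",onz(T,t([(261,221),(531,240),(525,318),(254,295)]),3))
desc("board",onz(T,t([(37,144),(166,148),(148,445),(17,438)]),4))
desc("board s",onz(D,s1([(110,282),(541,414),(480,610),(12,460)]),4))
desc("tray",onz(T,t([(54,176),(103,178),(95,411),(42,408)]),18))
desc("tray s",onz(D,s1([(112,362),(464,468),(439,553),(77,438)]),18))
# masks: tray brown
for n,s in S.items():
    hsv=cv2.cvtColor(s["color"],cv2.COLOR_BGR2HSV)
    P=C[n]
    inb=(P[...,0]>295)&(P[...,0]<575)&(P[...,1]>300)&(P[...,1]<420)&(hsv[...,0]<40)&(s["depth"]>0)
    b=max(blobs(inb.astype(np.uint8)),key=lambda q:q[0]);q=P[b[2]]
    print(n,"trayrect",cv2.minAreaRect(q[:,:2].astype(np.float32)))
    g=q[q[:,2]>48];print(" grip",len(g),g.mean(0).round(1),g.min(0).round(),g.max(0).round(), "head z med",np.median(q[(q[:,2]>20)&(q[:,2]<30)],0).round(1))
    # chute
    m=(P[...,0]>530)&(P[...,0]<640)&(P[...,1]>-120)&(P[...,1]<200)&(P[...,2]>60)&(s["depth"]>0)
    q=P[m];print(n,"chute",len(q))
    for y in range(-110,185,20):
        k=q[abs(q[:,1]-y)<4]
        if len(k): print(y,len(k),"x",k[:,0].min().round(1),k[:,0].max().round(1),"z pct",np.percentile(k[:,2],[5,25,50,75,95]).round(1))
    print(" ymax",np.sort(q[:,1])[-6:].round(1))
# knob/button tri
print("knob ctr",tri(D,(250.3,170.5),T,(288.4,186.4)))
print("button",tri(D,(296.5,152.8),T,(327.2,217.1)))
E
```

```text
rest ctr [467.3  22.    3. ] len [305.2, 88.1, 304.9, 84.2] ang [-93.2, 176.39, 86.05, -3.4]
board ctr [435.  360.1   4. ] len [148.6, 335.7, 147.7, 333.7] ang [-91.07, 178.94, 88.15, -0.9]
board s ctr [433.2 357.7   4. ] len [335.8, 142.8, 338.2, 148.3] ang [179.16, 90.22, 0.11, -90.75]
tray ctr [433.1 377.2  18. ] len [56.0, 261.5, 59.5, 260.9] ang [-91.59, -179.29, 87.92, -0.06]
tray s ctr [431.6 378.   18. ] len [262.5, 60.5, 262.3, 59.8] ang [-179.91, 92.36, -0.07, -87.42]
side trayrect ((431.98828125, 377.4789733886719), (57.66448211669922, 262.0755615234375), 89.93899536132812)
 grip 144 [430.5 382.6  62.7] [423. 359.  48.] [441. 401.  71.] head z med [451.8 380.1  27.3]
side chute 841
-110 41 x 583.5 638.2 z pct [ 75.3  77.6  81.7  88.5 107.9]
-90 25 x 588.1 637.4 z pct [78.3 81.1 83.  85.3 89.6]
-70 31 x 589.5 638.9 z pct [83.8 85.3 87.9 94.  96.3]
-50 31 x 591.1 638.9 z pct [ 88.5  90.2  91.5  94.7 101.2]
-30 24 x 592.2 638.3 z pct [ 93.7  95.3  97.1  97.9 105.4]
-10 31 x 593.3 639.6 z pct [ 98.7 101.1 102.1 103.9 110.9]
10 33 x 592.1 639.5 z pct [104.4 105.7 106.9 109.5 11
[... 725 characters left out ...]
8 x 593.9 638.2 z pct [ 89.1  92.7  94.1  97.8 106.9]
-10 24 x 595.4 639.5 z pct [ 95.5  98.5 100.1 103.6 109.5]
10 32 x 595.6 639.8 z pct [100.2 103.8 105.5 109.7 114.2]
30 23 x 598.6 639.2 z pct [101.5 107.2 109.7 115.3 122. ]
50 25 x 598.7 638.6 z pct [108.4 112.  115.6 116.7 125.1]
70 22 x 599.6 637.8 z pct [111.8 117.9 120.4 125.5 130.3]
90 4 x 601.8 618.3 z pct [120.3 122.7 124.9 126.6 127.8]
 ymax [84.3 85.3 86.5 86.6 87.  87.7]
knob ctr (array([ 497.33312661, -176.48637771,   89.67454692]), [np.float64(0.10143252741817368), np.float64(0.10143252741823483)])
button (array([ 385.65340504, -324.18352208,   68.87155999]), [np.float64(0.42284057822084614), np.float64(0.4228405782208996)])
```

Measured so far:

| Item | Position (mm) | Orientation |
|---|---|---|
| Tray | (432.5, 377.7) | long axis along world x, about 0.1° |
| Rest | (467.3, 22) | axis about 86.4° |
| Knob | (497, -176) | – |
| Button | (385.7, -324, 69) | – |

I'll move to the tray now, turning the tool to yaw 90 first.

apply_moves(
  steps=[
    [1,0,0,0,0,0,-1],
    [1,0,0,0,0,0,-1],
    [1,0,0,0,0,0,-1],
    [1,0,0,0,0,0,-1],
    [1,0,0,0,0,0,-1],
    [1,0,0,0,0,0,-1],
    [1,0,0,0,0,0,-1],
    [1,0,0,0,0,0,-1],
  ],
  squeeze=60,
)

```text
time: 0.9
tool_pos: [233.5, -552.4, 230.6]
tcp_rot: [-180.0, -0.0, 63.1]
ft_force: [-0.2, -0.1, 0.2]
finger_gap: 85.3
grip_force: 0.0
```

apply_moves(
  steps=[
    [1,0,0,0,0,0,-1],
    [1,0,0,0,0,0,-1],
    [1,0,0,0,0,0,-1],
    [1,0,0,0,0,0,-1],
    [1,0,0,0,0,0,-1],
    [1,0,0,0,0,0,-0.44],
    [1,40,17,0,0,0,0],
    [1,40,17,0,0,0,0],
  ],
)

```text
time: 1.7
tool_pos: [267.0, -471.8, 230.0]
tcp_rot: [-180.0, -0.1, 90.0]
ft_force: [1.2, 1.0, 0.2]
finger_gap: 86.0
grip_force: 0.0
```

apply_moves(
  steps=[
    [1,40,17,0,0,0,0],
    [1,40,17,0,0,0,0],
    [1,40,17,0,0,0,0],
    [1,40,17,0,0,0,0],
    [1,40,17,0,0,0,0],
    [1,40,17,0,0,0,0],
    [1,40,17,0,0,0,0],
    [1,40,17,0,0,0,0],
  ],
)

```text
time: 2.5
tool_pos: [403.0, -150.6, 231.1]
tcp_rot: [-180.0, -0.0, 90.1]
ft_force: [1.6, -1.4, 1.1]
finger_gap: 85.1
grip_force: 0.0
```

apply_moves(
  steps=[
    [1,45,2,8,0,0,0],
    [1,45,2,8,0,0,0],
    [1,45,2,8,0,0,0],
    [1,45,2,8,0,0,0],
    [1,45,2,8,0,0,0],
    [1,45,2,8,0,0,0],
    [1,45,2,8,0,0,0],
    [1,45,2,8,0,0,0],
  ],
)

```text
time: 3.3
tool_pos: [417.6, 209.6, 166.8]
tcp_rot: [180.0, 0.0, 90.1]
ft_force: [1.4, -0.3, 1.3]
finger_gap: 85.6
grip_force: 0.0
```

apply_moves(
  steps=[
    [1,42,4,10,0,0,0],
    [1,42,4,10,0,0,0],
    [1,42,4,10,0,0,0],
    [1,42,2,10,0,0,0],
    [1,0,0,10,0,0,0],
    [1,0,0,10,0,0,0],
    [1,0,0,0,0,0,0],
    [1,0,0,0,0,0,0],
  ],
)

```text
time: 4.1
tool_pos: [431.8, 374.4, 107.1]
tcp_rot: [-180.0, 0.0, 90.0]
ft_force: [-0.3, 0.3, -0.0]
finger_gap: 85.6
grip_force: 0.0
```

```bash
python3 - <<'E'
from bench import r
from lib import *
for i in range(3):
    S={n:r.snapshot(n) for n in("side","top")}
    q=r.sense();print(q["tool_pos"].round(2),q["tcp_rot"].round(2),q["joint_pos"].round(2))
for n in S: np.savez(n+"1.npz",**S[n])
crop(S["side"],130,220,290,384,3.6,"s3.png")
crop(S["top"],110,140,240,250,4.5,"t3.png")
E
```

```text
[432.5 375.  108.2] [ 1.7994e+02 -4.0000e-02  9.0030e+01] [ 3.580e+01  8.430e+00  9.740e+01 -1.000e-02  7.410e+01  3.577e+01]
[432.57 375.37 108.38] [ 1.7992e+02 -6.0000e-02  9.0050e+01] [35.82  8.43 97.38 -0.   74.09 35.78]
[432.33 375.55 108.1 ] [ 1.7994e+02 -4.0000e-02  9.0070e+01] [35.85  8.46 97.37  0.   74.09 35.78]
```

View pics/s3.png

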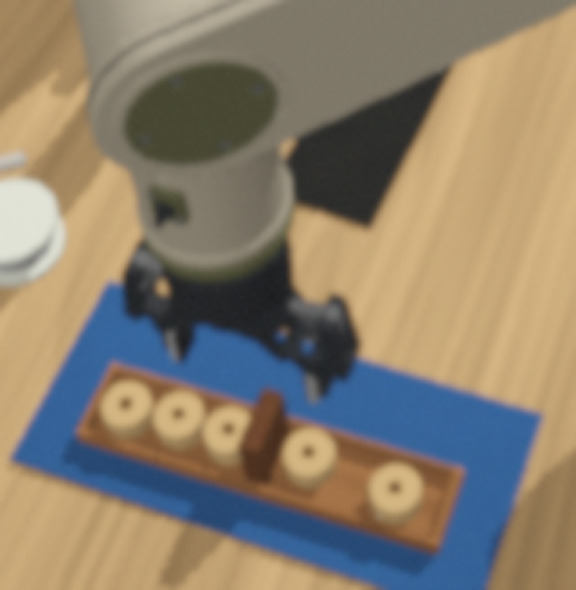

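In s3 the open fingers, at (178,350) and (315,390), straddle the block at (265,435), and the tray is undisturbed. I'll lower and pinch.

apply_moves(
  steps=[
    [1,2,0,15,0,0,0],
    [1,0,0,20,0,0,0],
    [1,0,0,15,0,0,0],
    [1,0,0,12,0,0,0],
    [1,0,0,8,0,0,0],
    [1,0,0,4,0,0,0],
    [1,0,0,0,0,0,0],
    [1,0,0,0,0,0,0],
  ],
)

```text
time: 5.2
tool_pos: [432.2, 378.0, 33.9]
tcp_rot: [180.0, -0.0, 90.1]
ft_force: [0.5, -0.3, 0.3]
finger_gap: 85.5
grip_force: 0.0
```

apply_moves(
  steps=[
    [-1,0,0,0,0,0,0],
    [-1,0,0,0,0,0,0],
    [-1,0,0,0,0,0,0],
    [-1,0,0,0,0,0,0],
    [-1,0,0,0,0,0,0],
    [-1,0,0,0,0,0,0],
    [-1,0,0,0,0,0,0],
    [-1,0,0,0,0,0,0],
  ],
  squeeze=70,
)

```text
time: 6.0
tool_pos: [432.0, 377.8, 33.6]
tcp_rot: [180.0, -0.0, 90.1]
ft_force: [-2.2, 0.3, 4.4]
finger_gap: 15.3
grip_force: 69.4
```

apply_moves(
  steps=[
    [-1,0,0,-2,0,0,0],
    [-1,0,0,-5,0,0,0],
    [-1,0,0,-8,0,0,0],
    [-1,0,0,-8,0,0,0],
    [-1,0,0,-5,0,0,0],
    [-1,0,0,-2,0,0,0],
    [-1,0,0,0,0,0,0],
    [-1,0,0,0,0,0,0],
  ],
)

```text
time: 6.8
tool_pos: [431.7, 377.6, 63.1]
tcp_rot: [-180.0, 0.0, 90.1]
ft_force: [0.0, -0.9, -4.2]
finger_gap: 14.9
grip_force: 68.3
```

apply_moves(
  steps=[
    [-1,-6,1,0,0,0,0],
    [-1,-12,1,0,0,0,0],
    [-1,-18,1,0,0,0,0],
    [-1,-22,1,0,0,0,0],
    [-1,-22,1,0,0,0,0],
    [-1,-22,1,0,0,0,0],
    [-1,-20,1,0,0,0,0],
    [-1,-16,1,0,0,0,0],
  ],
)

```text
time: 7.6
tool_pos: [439.7, 237.0, 63.0]
tcp_rot: [-180.0, 0.0, 90.0]
ft_force: [0.0, -0.5, -4.7]
finger_gap: 14.7
grip_force: 68.4
```

apply_moves(
  steps=[
    [-1,-10,0,0,0,0,0],
    [-1,-6,0,0,0,0,-0.2],
    [-1,-4,0,0,0,0,-0.4],
    [-1,0,0,0,0,0,-0.7],
    [-1,0,0,0,0,0,-0.9],
    [-1,0,0,0,0,0,-1],
    [-1,0,0,0,0,0,-1],
    [-1,0,0,0,0,0,-1],
  ],
)

```text
time: 8.4
tool_pos: [440.1, 219.7, 63.3]
tcp_rot: [180.0, -0.0, 116.4]
ft_force: [0.0, 0.1, -4.6]
finger_gap: 15.0
grip_force: 68.4
```

apply_moves(
  steps=[
    [-1,0,0,0,0,0,-1],
    [-1,0,0,0,0,0,-1],
    [-1,0,0,0,0,0,-1],
    [-1,0,0,0,0,0,-1],
    [-1,0,0,0,0,0,-1],
    [-1,0,0,0,0,0,-1],
    [-1,0,0,0,0,0,-1],
    [-1,0,0,0,0,0,-1],
  ],
)

```text
time: 9.2
tool_pos: [440.1, 219.8, 63.3]
tcp_rot: [180.0, -0.0, 156.4]
ft_force: [0.0, 0.0, -4.9]
finger_gap: 14.6
grip_force: 68.4
```

apply_moves(
  steps=[
    [-1,0,0,0,0,0,-1],
    [-1,0,0,0,0,0,-1],
    [-1,0,0,0,0,0,-0.9],
    [-1,0,0,0,0,0,-0.7],
    [-1,0,0,0,0,0,-0.4],
    [-1,0,0,0,0,0,0],
    [-1,0,0,0,0,0,0],
    [-1,0,0,0,0,0,0],
  ],
)

```text
time: 10.0
tool_pos: [440.1, 219.7, 63.3]
tcp_rot: [180.0, 0.0, 176.1]
ft_force: [-0.2, 0.1, -4.8]
finger_gap: 14.8
grip_force: 68.4
```

```bash
python3 - <<'E'
from bench import r
from lib import *
S={n:r.snapshot(n) for n in("side","top")}
for n in S: np.savez(n+"2.npz",**S[n])
for i in range(3):
    q=r.sense();print(q["tool_pos"].round(2),q["tcp_rot"].round(2),q["finger_gap"],q["grip_force"],q["ft_force"])
cv2.imwrite("pics/s4.png",cv2.resize(S["side"]["color"][150:384,80:392],None,fx=2.5,fy=2.5,interpolation=cv2.INTER_CUBIC))
E
```

```text
[440.16 219.7   63.28] [-180.     -0.    176.09] 15.241555489762158 68.39911580085754 [-0.21535192  0.06179679 -3.93225869]
[440.16 219.7   63.28] [-180.     -0.    176.09] 15.241555489762158 68.39911580085754 [-0.21535192  0.06179679 -3.93225869]
[440.16 219.7   63.28] [-180.     -0.    176.09] 15.241555489762158 68.39911580085754 [-0.21535192  0.06179679 -3.93225869]
```

View pics/s4.png

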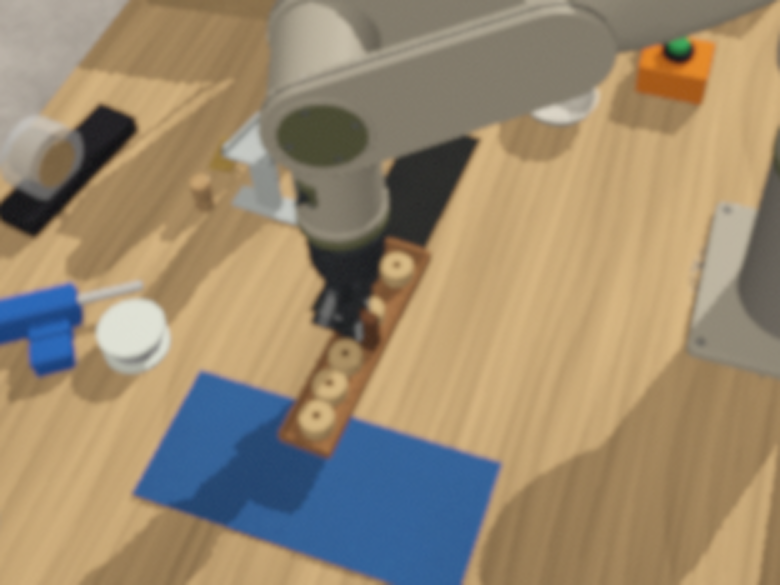

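s4 shows the tray hanging level with all five heads in it: (397,265), (375,305), (345,352), (330,385) and (316,418). I'll refine the rest centre and the chute fit with both cameras before lowering.

```bash
python3 - <<'E'
from lib import *
from scipy.optimize import least_squares
S={n:dict(np.load(n+"0.npz")) for n in("side","top")}
D=S["side"];o=-.38
a=np.array([(384,348),(492,376)])/4.4+[160,120]+o; b=np.array([(372,223),(270,190)])/3.6+[130,220]+o
P=onz(D,np.r_[a,b],3);e=np.roll(P,-1,0)-P
print("rest side",P.mean(0),np.linalg.norm(e,axis=1),np.degrees(np.arctan2(e[:,1],e[:,0])))
H=dict(np.load("side2.npz"))
t=np.array([(388,237),(431,255),(329,457),(280,437)])/2.5+[80,150]+o
P=onz(H,t,47.4);print("held tray side",P.mean(0),"vs tcp 440.2 219.7",np.degrees(np.arctan2(*(P[1]-P[2])[[1,0]])),np.degrees(np.arctan2(*(P[0]-P[3])[[1,0]])))
# rest edges by subpixel: gray profile fit in rectified top view
for n,s in S.items():
    g=cv2.cvtColor(s["color"],cv2.COLOR_BGR2GRAY).astype(np.float32)
    # ortho image at z=3, 1mm/px, x 400..540, y -160..200
    X,Y=np.meshgrid(np.arange(390,545,1.),np.arange(-160,205,1.),indexing="ij")
    uv=proj(s,np.c_[X.ravel(),Y.ravel(),np.full(X.size,3.)]).astype(np.float32).reshape(*X.shape,2)
    O=cv2.remap(g,uv[...,0],uv[...,1],cv2.INTER_LINEAR)
    hsv=cv2.cvtColor(s["color"],cv2.COLOR_BGR2HSV)
    m=(O<60).astype(np.uint8); B=max(blobs(m),key=lambda q:q[0])
    i,j=np.where(B[2]);print(n,"rest ortho",cv2.minAreaRect(np.c_[X[i,j],Y[i,j]].astype(np.float32)),B[0])
# bench offset of depth near chute, then plane fit of floor
for n,s in S.items():
    C=cloud(s);ok=s["depth"]>0
    q=C[ok];k=q[(abs(q[:,0]-440)<60)&(q[:,1]>200)&(q[:,1]<260)];print(n,"bench z",np.median(k[:,2]))
    def loc(c,yaw,p):
        u=np.array([np.cos(yaw),np.sin(yaw)]);d=p[:,:2]-c
        return d@np.array([u[1],-u[0]]),d@u
    lx,ly=loc(np.array([622.,12.3]),np.radians(86.4),q)
    k=(abs(lx)<11)&(ly>-80)&(ly<65)&(q[:,2]>60)
    A=np.c_[np.ones(k.sum()),lx[k],ly[k]];c=np.linalg.lstsq(A,q[k,2],rcond=None)[0];r=q[k,2]-A@c
    g=abs(r)<4;c=np.linalg.lstsq(A[g],q[k,2][g],rcond=None)[0]
    print(n,"floor z0",c[0].round(2),"cross",np.degrees(np.arctan(c[1])).round(2),"slope",np.degrees(np.arctan(c[2])).round(2),r[g].std().round(2))
E
```

```text
rest side [465.47298287  19.64570497   3.        ] [ 83.68542425 305.7923853   86.44061259 304.79515786] [177.6440438   86.5703864   -3.05956393 -93.94996754]
held tray side [438.54159547 219.59125928  47.4       ] vs tcp 440.2 219.7 -93.7803725024337 -93.64999931344897
side rest ortho ((466.3916931152344, 21.501815795898438), (304.48260498046875, 83.45692443847656), 85.86532592773438) 24534
top rest ortho ((466.4412841796875, 23.406692504882812), (306.3014831542969, 86.09912872314453), 85.72721862792969) 25535
side bench z 0.6096513113524225
side floor z0 104.98 cross 0.59 slope 11.05 2.3
top bench z -0.845989194125309
top floor z0 105.07 cross 1.03 slope 14.53 2.03
```

apply_moves(
  steps=[
    [-1,-2,-6,0,0,0,0],
    [-1,-3,-12,0,0,0,0],
    [-1,-4,-20,0,0,0,0],
    [-1,-5,-24,0,0,0,0],
    [-1,-5,-26,0,0,0,0],
    [-1,-5,-26,0,0,0,0],
    [-1,-5,-24,0,0,0,0],
    [-1,-4,-20,0,0,0,0],
  ],
)

```text
time: 10.9
tool_pos: [462.4, 57.6, 63.4]
tcp_rot: [-180.0, 0.0, 176.1]
ft_force: [1.2, -0.3, -4.4]
finger_gap: 14.8
grip_force: 68.7
```

apply_moves(
  steps=[
    [-1,-4,-16,0,0,0,0],
    [-1,-2,-12,0,0,0,0],
    [-1,-1.4,-6,0,0,0,0],
    [-1,0,-3.4,0,0,0,0],
    [-1,0,0,2,0,0,0],
    [-1,0,0,5,0,0,0],
    [-1,0,0,7,0,0,0],
    [-1,0,0,0,0,0,0],
  ],
)

```text
time: 11.7
tool_pos: [466.0, 22.6, 47.7]
tcp_rot: [180.0, -0.2, 176.2]
ft_force: [-1.1, 0.2, -4.9]
finger_gap: 14.7
grip_force: 72.4
```

apply_moves(
  steps=[
    [-1,0,0,4,0,0,0],
    [-1,0,0,4,0,0,0],
    [-1,0,0,3,0,0,0],
    [-1,0,0,2,0,0,0],
    [-1,0,0,1,0,0,0],
    [-1,0,0,1,0,0,0],
    [-1,0,0,0,0,0,0],
    [-1,0,0,0,0,0,0],
  ],
)

```text
time: 12.5
tool_pos: [467.3, 22.0, 34.4]
tcp_rot: [180.0, 0.0, 176.1]
ft_force: [-0.0, -0.4, -4.3]
finger_gap: 15.2
grip_force: 72.4
```

apply_moves(
  steps=[
    [-1,0,0,0.6,0,0,0],
    [-1,0,0,0.6,0,0,0],
    [-1,0,0,0,0,0,0],
    [-1,0,0,0,0,0,0],
    [0,0,0,0,0,0,0],
    [0,0,0,0,0,0,0],
    [1,0,0,0,0,0,0],
    [1,0,0,0,0,0,0],
  ],
)

```text
time: 13.3
tool_pos: [467.6, 22.0, 33.4]
tcp_rot: [-180.0, 0.0, 176.1]
ft_force: [-0.5, -0.6, 0.2]
finger_gap: 70.5
grip_force: 0.0
```

apply_moves(
  steps=[
    [1,0,0,0,0,0,0],
    [1,0,0,0,0,0,0],
    [1,0,0,-10,0,0,0],
    [1,0,0,-30,0,0,0],
    [1,0,0,-40,0,0,0],
    [1,0,0,-40,0,0,0],
    [1,0,0,-40,0,0,0],
    [1,0,0,-20,0,0,0],
  ],
)

```text
time: 14.1
tool_pos: [468.8, 21.9, 218.3]
tcp_rot: [180.0, 0.4, 176.1]
ft_force: [0.7, -0.6, 0.5]
finger_gap: 85.5
grip_force: 0.0
```

apply_moves(
  steps=[
    [-1,0,-30,0,0,0,0],
    [-1,0,-40,0,0,0,0],
    [-1,2,-40,0,0,0,0],
    [-1,0,-40,0,0,0,0],
    [-1,0,-30,0,0,0,0],
    [-1,0,-18,20,0,0,0],
    [-1,0,0,40,0,0,0],
    [-1,0,0,30,0,0,0],
  ],
)

```text
time: 14.9
tool_pos: [451.5, -176.2, 122.4]
tcp_rot: [-180.0, 0.0, 176.0]
ft_force: [0.0, -0.1, -0.1]
finger_gap: -0.0
grip_force: 0.0
```

```bash
python3 - <<'E'
from bench import r
from lib import *
S={n:r.snapshot(n) for n in("side","top")}
for n in S:
    np.savez(n+"3.npz",**S[n]);C=cloud(S[n])
    for a,c,m in blobs(mask(S[n],(0,150,60),(8,255,255)),4):
        p=C[m&(S[n]["depth"]>0)]
        if len(p) and abs(np.median(p[:,0])-500)<60 and abs(np.median(p[:,1])+176)<60: print(n,a,c,p.mean(0).round(1),"min",p.min(0).round(1),"max",p.max(0).round(1))
q=r.sense();print(q["tool_pos"].round(2),q["tcp_rot"].round(2),q["finger_gap"])
crop(S["side"],150,130,340,270,4.2,"s5.png")
E
```

```text
side 35 [250.46 171.89] [ 496.1 -174.2   85.9] min [ 489.9 -189.9   70. ] max [ 503.8 -167.6   95.6]
[ 448.59 -174.04  119.04] [179.81  -0.43 176.07] -0.00664477732906318
```

View pics/s5.png

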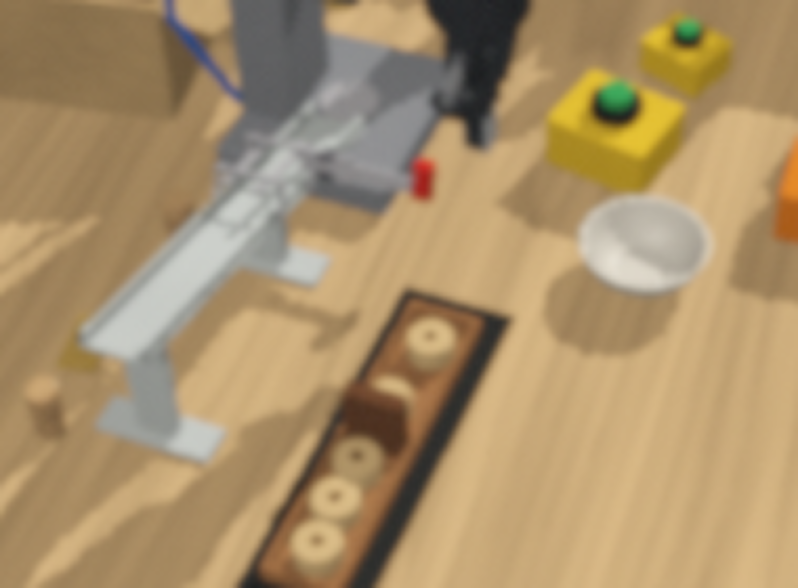

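s5 shows the tray centred on the rest with all five heads in it. The shut fingertips, at (483,140), are on the robot side of the red knob, at (423,178). I'll lower beside the knob and push.

apply_moves(
  steps=[
    [-1,0,0,20,0,0,0],
    [-1,0,0,16,0,0,0],
    [-1,-8,0,0,0,0,0],
    [-1,-8,0,0,0,0,0],
    [-1,-6,0,0,0,0,0],
    [-1,-6,0,0,0,0,0],
    [-1,-4,0,0,0,0,0],
    [-1,-4,0,0,0,0,0],
  ],
)

```text
time: 15.8
tool_pos: [488.1, -178.0, 87.5]
tcp_rot: [-180.0, -0.0, 176.1]
ft_force: [-3.1, -0.6, 2.0]
finger_gap: 0.4
grip_force: 1.4
```

apply_moves(
  steps=[
    [-1,-4,0,0,0,0,0],
    [-1,-4,0,0,0,0,0],
    [-1,-3,0,0,0,0,0],
    [-1,-3,0,0,0,0,0],
    [-1,-2,0,0,0,0,0],
    [-1,0,0,0,0,0,0],
    [-1,0,0,0,0,0,0],
    [-1,0,0,0,0,0,0],
  ],
)

```text
time: 16.6
tool_pos: [503.8, -178.9, 87.1]
tcp_rot: [180.0, 0.0, 176.1]
ft_force: [-0.6, -0.3, 0.2]
finger_gap: 0.2
grip_force: 0.0
```

apply_moves(
  steps=[
    [-1,0,0,3,0,0,0],
    [-1,-1,0,0,0,0,0],
    [-1,-1,0,0,0,0,0],
    [-1,-1,0,0,0,0,0],
    [-1,-0.5,0,0,0,0,0],
    [-1,-0.5,0,0,0,0,0],
    [-1,0,0,0,0,0,0],
    [-1,0,0,0,0,0,0],
  ],
)

```text
time: 17.4
tool_pos: [505.2, -178.9, 83.4]
tcp_rot: [180.0, -0.3, 176.1]
ft_force: [-13.4, -0.8, 6.4]
finger_gap: -0.1
grip_force: 6.6
```

apply_moves(
  steps=[
    [-1,-0.5,0,0,0,0,0],
    [-1,-0.5,0,0,0,0,0],
    [-1,0,0,0,0,0,0],
    [-1,0,0,0,0,0,0],
    [-1,0,0,0,0,0,0],
    [-1,0,0,0,0,0,0],
    [-1,0,0,0,0,0,0],
    [-1,0,0,0,0,0,0],
  ],
)

```text
time: 18.2
tool_pos: [505.4, -179.0, 83.3]
tcp_rot: [180.0, -0.4, 176.1]
ft_force: [-17.7, 0.9, 10.0]
finger_gap: 0.0
grip_force: 9.0
```

The gate hit its stop: 17 N with no further travel, so it is shut. I'll back off, rise and turn to yaw 86 for the heads.

apply_moves(
  steps=[
    [-1,10,0,0,0,0,0],
    [-1,12,0,0,0,0,0],
    [-1,0,0,-40,0,0,0],
    [-1,0,0,-40,0,0,0],
    [-1,0,0,-30,0,0,1],
    [-1,0,0,0,0,0,1],
    [-1,0,0,0,0,0,1],
    [-1,0,0,0,0,0,1],
  ],
)

```text
time: 19.0
tool_pos: [487.2, -177.9, 194.8]
tcp_rot: [180.0, 0.1, 155.9]
ft_force: [0.4, -0.2, -1.4]
finger_gap: 0.1
grip_force: 0.0
```

apply_moves(
  steps=[
    [-1,0,0,0,0,0,1],
    [-1,0,0,0,0,0,1],
    [-1,0,0,0,0,0,1],
    [-1,0,0,0,0,0,1],
    [-1,0,0,0,0,0,1],
    [-1,0,0,0,0,0,1],
    [-1,0,0,0,0,0,1],
    [-1,0,0,0,0,0,1],
  ],
)

```text
time: 19.8
tool_pos: [487.0, -177.8, 194.3]
tcp_rot: [179.9, 0.0, 115.9]
ft_force: [0.3, 0.9, -0.0]
finger_gap: -0.0
grip_force: 0.0
```

apply_moves(
  steps=[
    [1,0,0,0,0,0,1],
    [1,0,0,0,0,0,1],
    [1,0,0,0,0,0,1],
    [1,0,0,0,0,0,1],
    [1,0,0,0,0,0,1],
    [1,0,0,0,0,0,1],
    [1,0,0,0,0,0,0],
    [1,0,0,0,0,0,0],
  ],
)

```text
time: 20.6
tool_pos: [486.9, -177.8, 194.2]
tcp_rot: [180.0, 0.0, 86.3]
ft_force: [-0.3, -0.6, -1.4]
finger_gap: 85.6
grip_force: 0.0
```

```bash
cat > heads.py <<'E'
from bench import r
from lib import *
S={n:r.snapshot(n) for n in("side","top")}
a=np.radians(86.1);u=np.array([np.cos(a),np.sin(a)]);c=np.array([u[1],-u[0]])
for n,s in S.items():
    np.savez(n+"L.npz",**s);C=cloud(s);P=C.reshape(-1,3);d=P[:,:2]-[467.2,22]
    lx,ly=(d@c).reshape(384,512),(d@u).reshape(384,512)
    g=cv2.cvtColor(s["color"],cv2.COLOR_BGR2GRAY)
    hsv=cv2.cvtColor(s["color"],cv2.COLOR_BGR2HSV)
    m=((abs(lx)<80)&(abs(ly)<200)&(C[...,2]>8)&(C[...,2]<75)&(s["depth"]>0)).astype(np.uint8)
    B=max(blobs(m),key=lambda q:q[0])
    print(n,"tray",B[0],np.round(cv2.minAreaRect(C[B[2]][:,:2].astype(np.float32))[0],1),[round(x,1) for x in cv2.minAreaRect(C[B[2]][:,:2].astype(np.float32))[1:][0]],round(cv2.minAreaRect(C[B[2]][:,:2].astype(np.float32))[2],1))
    # ortho at head top z=27
    A,Bb=np.meshgrid(np.arange(-50,51),np.arange(-150,151),indexing="ij")
    w=np.c_[467.2+A.ravel()*c[0]+Bb.ravel()*u[0],22+A.ravel()*c[1]+Bb.ravel()*u[1],np.full(A.size,27.)]
    uv=proj(s,w).astype(np.float32).reshape(*A.shape,2)
    O=cv2.remap(s["color"],uv[...,0],uv[...,1],cv2.INTER_CUBIC)
    np.save("ortho_"+n+".npy",O)
st=np.vstack([np.load("ortho_side.npy"),np.load("ortho_top.npy")])
cv2.imwrite("pics/ortho.png",cv2.resize(st,None,fx=2.6,fy=2.6,interpolation=cv2.INTER_CUBIC))
q=r.sense();print(q["tool_pos"].round(2),q["tcp_rot"].round(2),q["finger_gap"])
E
python3 heads.py; python3 - <<'E'
from lib import *
s=dict(np.load("side0.npz"));C=cloud(s).reshape(-1,3)
k=C[(C[:,0]>540)&(C[:,0]<760)&(C[:,1]>-420)&(C[:,1]<-120)&(C[:,2]>140)]
for z in range(140,400,40):
    j=k[abs(k[:,2]-z)<20]
    if len(j):print(z,len(j),np.percentile(j[:,:2],2,axis=0).round(),np.percentile(j[:,:2],98,axis=0).round())
E
```

```text
side tray 1310 [465.9  17.4] [273.0, 64.8] 85.2
top tray 573 [467.1  53.4] [201.1, 79.1] 84.2
[ 486.79 -177.78  194.15] [179.98   0.    86.22] 84.88621367736265
140 113 [ 589. -284.] [ 733. -251.]
180 492 [ 575. -315.] [ 730. -253.]
220 247 [ 576. -290.] [ 729. -251.]
260 479 [ 558. -293.] [ 725. -253.]
300 583 [ 559. -308.] [ 722. -253.]
340 565 [ 575. -326.] [ 698. -257.]
380 288 [ 573. -315.] [ 624. -262.]
```

View pics/ortho.png

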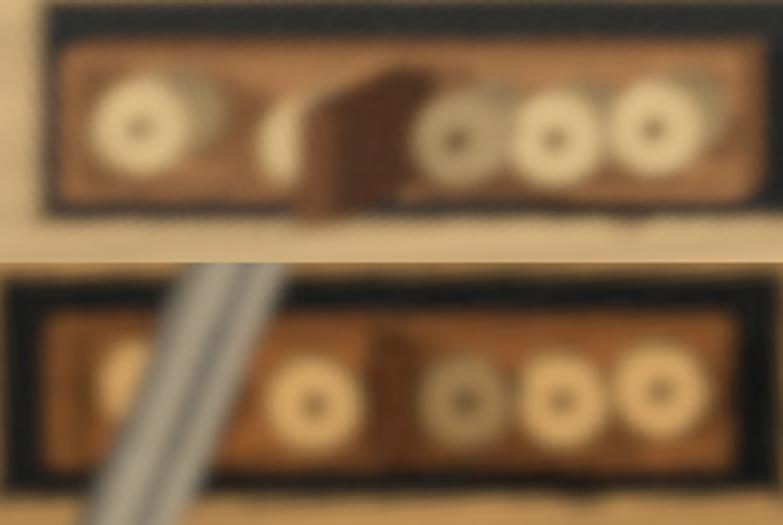

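The rectified view (upper panel side, lower panel top, 2.6 px/mm) shows five heads. Their tray-frame positions (u, c) are about (103,-1), (65,3), (27,3), (-30,4) and (-95,-1.5), and the tray sits square on the rest. I'll pick the head at (103,-1) first.

apply_moves(
  steps=[
    [1,38,-5,0,0,0,0],
    [1,45,-5,0,0,0,0],
    [1,45,-5,5,0,0,0],
    [1,45,-5,15,0,0,0],
    [1,45,-5,15,0,0,0],
    [1,45,-5,15,0,0,0],
    [1,38,-3.4,25,0,0,0],
    [1,0,0,30,0,0,0],
  ],
)

```text
time: 21.5
tool_pos: [474.4, 129.3, 89.6]
tcp_rot: [179.8, -0.1, 86.4]
ft_force: [0.0, -1.7, 0.2]
finger_gap: 85.7
grip_force: 0.0
```

apply_moves(
  steps=[
    [1,0,0,30,0,0,0],
    [1,0,0,15,0,0,0],
    [1,0,0,0,0,0,0],
    [1,0,0,0,0,0,0],
    [1,0,0,0,0,0,0],
    [1,0,0,0,0,0,0],
    [1,0,0,0,0,0,0],
    [1,0,0,0,0,0,0],
  ],
  squeeze=50,
)

```text
time: 22.3
tool_pos: [474.3, 124.8, 44.7]
tcp_rot: [179.9, -0.0, 86.1]
ft_force: [-0.4, 0.2, -0.7]
finger_gap: 85.3
grip_force: 0.0
```

apply_moves(
  steps=[
    [1,0,0,12,0,0,0],
    [1,0,0,10,0,0,0],
    [1,0,0,6,0,0,0],
    [1,0,0,0,0,0,0],
    [0,0,0,0,0,0,0],
    [0,0,0,0,0,0,0],
    [-1,0,0,0,0,0,0],
    [-1,0,0,0,0,0,0],
  ],
)

```text
time: 23.1
tool_pos: [474.5, 124.9, 16.9]
tcp_rot: [179.9, -0.0, 86.1]
ft_force: [-1.1, -0.1, 0.8]
finger_gap: 32.6
grip_force: 49.6
```

apply_moves(
  steps=[
    [-1,0,0,0,0,0,0],
    [-1,0,0,0,0,0,0],
    [-1,0,0,0,0,0,0],
    [-1,0,0,0,0,0,0],
    [-1,0,0,0,0,0,0],
    [-1,0,0,0,0,0,0],
    [-1,0,0,0,0,0,0],
    [-1,0,0,0,0,0,0],
  ],
)

```text
time: 23.9
tool_pos: [474.5, 124.9, 16.8]
tcp_rot: [179.9, -0.0, 86.1]
ft_force: [0.2, 0.6, 6.2]
finger_gap: 32.6
grip_force: 49.7
```

apply_moves(
  steps=[
    [-1,0,0,-5,0,0,0],
    [-1,0,0,-15,0,0,0],
    [-1,0,0,-25,0,0,0],
    [-1,0,0,-25,0,0,0],
    [-1,0,0,-25,0,0,0],
    [-1,0,0,-20,0,0,0],
    [-1,0,0,0,0,0,0],
    [-1,0,0,0,0,0,0],
  ],
)

```text
time: 24.7
tool_pos: [473.9, 124.8, 131.1]
tcp_rot: [180.0, -0.0, 86.1]
ft_force: [0.1, 0.1, -1.2]
finger_gap: 32.6
grip_force: 49.6
```

```bash
cat > go.py <<'E'
import sys
from bench import r
from lib import *
from scipy.spatial.transform import Rotation as Ro
# chute frame
a=np.radians(86.1);uu=np.array([np.cos(a),np.sin(a),0]);cx=np.array([uu[1],-uu[0],0]);th=np.radians(14)
cy=np.cos(th)*uu+np.sin(th)*np.array([0,0,1]);cz=np.cross(cx,cy)
ref=np.array([621,11.8,105.]);O=ref-cy*(191/np.cos(th))
def chute(x,y,h): return O+x*cx+y*cy+h*cz
def head(u,c,z): return np.array([467.2,22,0])+u*uu+c*cx+[0,0,z]
def state():
    q=r.sense();return q["tool_pos"],Ro.from_euler("xyz",q["tcp_rot"],degrees=True)
def delta(P,R=None):
    p,Rc=state();R=R or Rc
    return R.inv().apply(P-p).round(1)
Rt=Ro.from_matrix(np.c_[cy,cx,-cz]);Rv=Ro.from_matrix(np.c_[uu,cx,[0,0,-1]])
def turn(R): 
    p,Rc=state();return ((Rc.inv()*R).as_rotvec(degrees=True)/5).round(2)
def where():
    p,_=state();d=p-O;return np.array([d@cx,d@cy,d@cz]).round(1)
E
python3 - <<'E'
from go import *
S={n:r.snapshot(n) for n in("side","top")}
print(state()[0],"turn to tilt",turn(Rt),"delta after tilt to chute(0,150,45)",delta(chute(0,150,45),Rt),chute(0,150,45))
crop(S["side"],170,170,330,300,4.5,"s6.png")
E
```

```text
[472.86343162 124.66223177 129.66986381] turn to tilt [-0.02  2.81 -0.  ] delta after tilt to chute(0,150,45) [-152.3  155.5  -45.9] [617.1678739  -44.41165371 137.32994348]
```

View pics/s6.png

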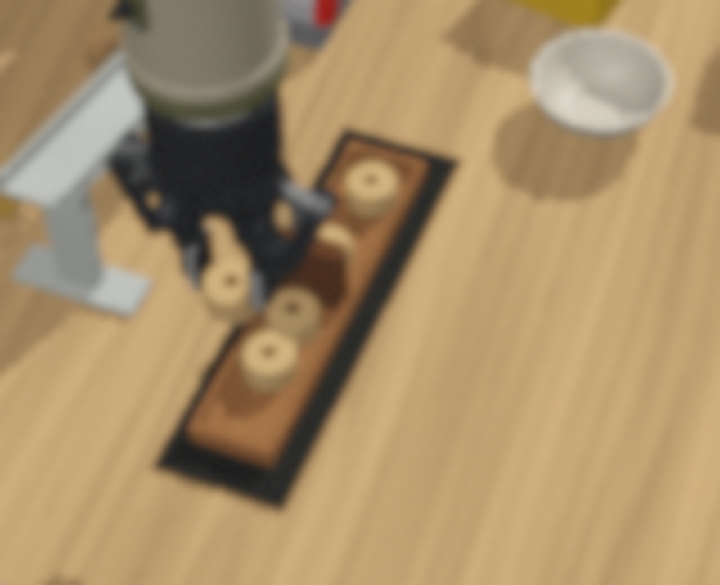

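s6 shows the head held level at (230,282), with four heads left in the tray. I'll check its offset from the TCP.

```bash
python3 - <<'E'
from go import *
s=r.snapshot("side");p,_=state()
h=onz(s,(230/4.5+169.6,282/4.5+169.6),p[2]+10.2)[0];d=h-p
print(p,h.round(1),"u",d@uu,"c",d@cx)
E
```

```text
[472.75940349 124.6289517  129.51098371] [477.4 122.4 139.7] u -1.8916661321443173 c 4.805778039497595
```

apply_moves(
  steps=[
    [-1,0,0,-16,0,1,0],
    [-1,0,0,-16,0,1,0],
    [-1,0,0,-14,0,0.8,0],
    [-1,-20,20,0,0,0,0],
    [-1,-28,28,0,0,0,0],
    [-1,-30,30,0,0,0,0],
    [-1,-30,30,0,0,0,0],
    [-1,-28,28,0,0,0,0],
  ],
)

```text
time: 25.65
tool_pos: [600.5, -21.3, 141.9]
tcp_rot: [-179.9, -14.0, 86.0]
ft_force: [1.0, 1.3, 0.7]
finger_gap: 32.6
grip_force: 49.7
```

apply_moves(
  steps=[
    [-1,-12,12,0,0,0,0],
    [-1,-6,6,0,0,0,0],
    [-1,0,0,0,0,0,0],
    [-1,0,0,0,0,0,0],
    [-1,0,0,0,0,0,0],
    [-1,0,0,0,0,0,0],
    [-1,0,0,0,0,0,0],
    [-1,0,0,0,0,0,0],
  ],
)

```text
time: 26.45
tool_pos: [617.0, -38.2, 139.9]
tcp_rot: [180.0, -14.0, 86.1]
ft_force: [-0.1, 0.3, -0.2]
finger_gap: 32.1
grip_force: 49.7
```

```bash
python3 - <<'E'
from go import *
S={n:r.snapshot(n) for n in("side","top")}
for n in S: np.savez(n+"C.npz",**S[n])
print(where(),state()[0],turn(Rt))
a=cv2.resize(S["side"]["color"][140:260,150:290],None,fx=4.2,fy=4.2,interpolation=cv2.INTER_CUBIC)
cv2.imwrite("pics/s7.png",a)
E
```

```text
[ -0.5 156.4  45.9] [617.06088629 -38.40484466 139.7651198 ] [0. 0. 0.]
```

View pics/s7.png

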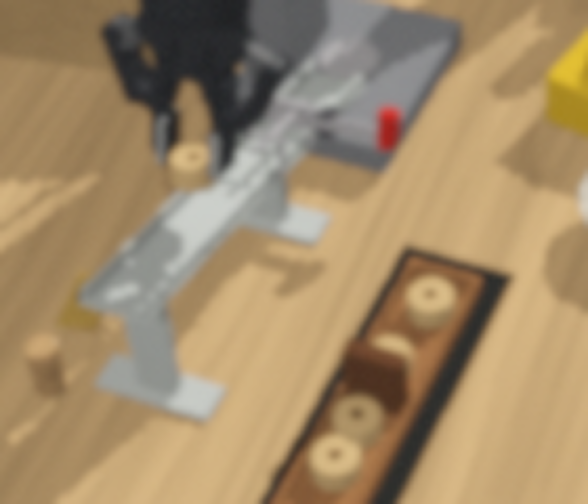

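s7 shows the held head at (190,157) over the chute, tilted with it. The knob is at (388,128), in line with a shut gate. I'll check the chute model by reprojection before lowering.

```bash
python3 - <<'E'
from go import *
T=dict(np.load("top0.npz"));D=dict(np.load("side0.npz"))
for x,y,h in((25,275,10),(-25,275,10),(-25,100,10),(25,100,10),(-25,200,10),(25,200,10),(0,0,0)):
    P=chute(x,y,h);print((x,y,h),"t1",((proj(T,P)[0]+.36-[125,120])*3.5).round(),"s2",((proj(D,P)[0]+.38-[160,120])*4.4).round())
print("head s7",(proj(D,chute(-.5,156.4,56))[0]+.38-[150,140])*4.2)
# edges along cross-sections in top0 / side0: gradient of gray along chute-x, avg over y 110..260, plane h=10
for n,s in(("top",T),("side",D)):
    g=cv2.cvtColor(s["color"],cv2.COLOR_BGR2GRAY).astype(np.float32)
    sat=cv2.cvtColor(s["color"],cv2.COLOR_BGR2HSV)[...,1].astype(np.float32)
    for lo,hi in((110,180),(180,260)):
        xs=np.arange(-40,41,2);pr=[]
        for x in xs:
            uv=proj(s,[chute(x,y,10) for y in range(lo,hi,4)]).astype(np.float32)
            pr.append(cv2.remap(sat,uv[:,:1].copy(),uv[:,1:].copy(),cv2.INTER_LINEAR).mean())
        print(n,lo,list(zip(xs.tolist(),np.round(pr).astype(int).tolist())))
    ys=np.arange(255,296,3);pr=[]
    for y in ys:
        uv=proj(s,[chute(x,y,0) for x in range(-12,13,3)]).astype(np.float32)
        pr.append(cv2.remap(sat,uv[:,:1].copy(),uv[:,1:].copy(),cv2.INTER_LINEAR).mean())
    print(n,"end",list(zip(ys.tolist(),np.round(pr).astype(int).tolist())))
E
```

```text
(25, 275, 10) t1 [330.  80.] s2 [ 37. 393.]
(-25, 275, 10) t1 [326. 126.] s2 [106. 414.]
(-25, 100, 10) t1 [487. 147.] s2 [230. 284.]
(25, 100, 10) t1 [491. 102.] s2 [166. 266.]
(-25, 200, 10) t1 [396. 135.] s2 [163. 355.]
(25, 200, 10) t1 [400.  90.] s2 [ 95. 336.]
(0, 0, 0) t1 [575. 138.] s2 [260. 224.]
head s7 [195.52248617 160.09490772]
top 110 [(-40, 140), (-38, 140), (-36, 140), (-34, 137), (-32, 129), (-30, 114), (-28, 91), (-26, 63), (-24, 38), (-22, 22), (-20, 14), (-18, 12), (-16, 12), (-14, 12), (-12, 12), (-10, 12), (-8, 12), (-6, 12), (-4, 12), (-2, 12), (0, 12), (2, 12), (4, 12), (6, 12), (8, 12), (10, 12), (12, 12), (14, 12), (16, 12), (18, 15), (20, 23), (22, 37), (24, 58), (26, 81), (28, 106), (30, 125), (32, 135), (34, 140), (36, 140), (38, 140), (40, 140)]
top 180 [(-40, 90), (-38, 90), (-36, 90), (-34, 89), (-32, 83), (-30, 73), (-28, 56), (-26, 38), (-24, 25), (-22, 16), (-20, 13), (-18, 12), (-16, 12), (-14, 12), (-12, 12), (-10, 12), (-8, 12), (-6, 12), (-4, 12), (-2, 12), (0, 12), (2, 12), (4, 12), (6, 12), (8, 12), (10, 12), (12, 12), (14, 12), (16, 13), (18,
[... 582 characters left out ...]
8, 9), (20, 11), (22, 16), (24, 26), (26, 40), (28, 58), (30, 78), (32, 95), (34, 106), (36, 111), (38, 112), (40, 112)]
side 180 [(-40, 106), (-38, 99), (-36, 86), (-34, 66), (-32, 44), (-30, 26), (-28, 15), (-26, 10), (-24, 8), (-22, 7), (-20, 7), (-18, 7), (-16, 7), (-14, 7), (-12, 7), (-10, 7), (-8, 6), (-6, 6), (-4, 6), (-2, 6), (0, 6), (2, 6), (4, 6), (6, 6), (8, 6), (10, 7), (12, 7), (14, 7), (16, 8), (18, 10), (20, 13), (22, 22), (24, 34), (26, 51), (28, 71), (30, 90), (32, 102), (34, 108), (36, 109), (38, 109), (40, 109)]
side end [(255, 7), (258, 7), (261, 7), (264, 7), (267, 8), (270, 11), (273, 24), (276, 51), (279, 84), (282, 107), (285, 120), (288, 125), (291, 127), (294, 125)]
```

The model agrees with both images to about 2 mm, and the held head is aligned with the chute to within about 1 mm. I'll lower along the chute normal, watching the force.

apply_moves(
  steps=[
    [-1,0,0.5,8,0,0,0],
    [-1,0,0,10,0,0,0],
    [-1,0,0,8,0,0,0],
    [-1,0,0,4,0,0,0],
    [-1,0,0,2,0,0,0],
    [-1,0,0,0,0,0,0],
    [-1,0,0,0,0,0,0],
    [-1,0,0,0,0,0,0],
  ],
)

```text
time: 27.35
tool_pos: [618.3, -31.0, 108.9]
tcp_rot: [180.0, -14.0, 86.1]
ft_force: [0.2, -0.6, -0.4]
finger_gap: 32.7
grip_force: 49.7
```

apply_moves(
  steps=[
    [-1,0,0,1,0,0,0],
    [-1,0,0,1,0,0,0],
    [-1,0,0,0,0,0,0],
    [-1,0,0,0,0,0,0],
    [-1,0,0,0,0,0,0],
    [-1,0,0,0,0,0,0],
    [-1,0,0,0,0,0,0],
    [-1,0,0,0,0,0,0],
  ],
)

```text
time: 28.15
tool_pos: [618.1, -30.4, 106.6]
tcp_rot: [180.0, -14.0, 86.1]
ft_force: [0.5, 0.2, -0.1]
finger_gap: 32.8
grip_force: 49.7
```

```bash
python3 -c "
from go import *
print(where(),r.sense()['ft_force'].round(1))"
```

```text
[  0.  156.2  11.8] [ 0.5  0.2 -0.1]
```

apply_moves(
  steps=[
    [-1,0,0,0.7,0,0,0],
    [-1,0,0,0,0,0,0],
    [-1,0,0,0.7,0,0,0],
    [-1,0,0,0,0,0,0],
    [-1,0,0,0,0,0,0],
    [-1,0,0,0,0,0,0],
    [-1,0,0,0,0,0,0],
    [-1,0,0,0,0,0,0],
  ],
)

```text
time: 28.95
tool_pos: [618.1, -30.0, 105.2]
tcp_rot: [-180.0, -14.0, 86.1]
ft_force: [-0.6, -0.5, 0.0]
finger_gap: 32.8
grip_force: 49.7
```

```bash
python3 -c "
from go import *
print(where(),r.sense()['ft_force'].round(1))"
```

```text
[ -0.  156.2  10.3] [-0.6 -0.5  0. ]
```

apply_moves(
  steps=[
    [-1,-4,0,0,0,0,0],
    [-1,-8,0,0,0,0,0],
    [-1,-10,0,0,0,0,0],
    [-1,-10,0,0,0,0,0],
    [-1,-7,0,0,0,0,0],
    [-1,-3,0,0,0,0,0],
    [-1,0,0,0.5,0,0,0],
    [-1,0,0,0,0,0,0],
  ],
)

```text
time: 29.75
tool_pos: [615.5, -70.6, 94.6]
tcp_rot: [180.0, -14.0, 86.1]
ft_force: [0.8, -0.4, 0.1]
finger_gap: 32.6
grip_force: 49.8
```

apply_moves(
  steps=[
    [0,0,0,0,0,0,0],
    [0,0,0,0,0,0,0],
    [0.2,0,0,0,0,0,0],
    [0.2,0,0,0,0,0,0],
    [0.2,0,0,-15,0,0,0],
    [0.5,0,0,-25,0,0,0],
    [1,0,0,-25,0,0,0],
    [1,0,0,0,0,0,0],
  ],
)

```text
time: 30.55
tool_pos: [617.0, -88.0, 163.5]
tcp_rot: [179.5, -13.9, 86.2]
ft_force: [0.2, -1.2, 0.7]
finger_gap: 85.6
grip_force: 0.0
```

```bash
cat >> go.py <<'E'
def heads_in_chute(S,lo=92):
    # occupancy: median h above the chute floor along the middle line, from depth
    for n,s in S.items():
        C=cloud(s).reshape(-1,3);d=C-O;x,y,h=d@cx,d@cy,d@cz
        k=(abs(x)<9)&(h>-8)&(h<32)
        print(n,"h(y):",[(int(a),round(float(np.median(h[k&(abs(y-a)<3)])),0)) for a in range(lo,240,6) if (k&(abs(y-a)<3)).sum()>2])
E
python3 - <<'E'
from go import *
S={n:r.snapshot(n) for n in("side","top")}
print(where(),state()[0],turn(Rv),"to head",delta(head(65,3,60),Rv))
heads_in_chute(S,20)
E
```

```text
[  0.9 114.1  76.7] [615.13851005 -86.84085401 159.36291451] [ 0.03 -2.79  0.  ] to head [ 163.5 -152.    99.4]
side h(y): [(20, 31.0), (32, 4.0), (44, 1.0), (50, 1.0), (56, 3.0), (62, 2.0), (68, 2.0), (80, 3.0), (104, 22.0), (110, 20.0), (116, 23.0), (122, 21.0), (128, 12.0), (134, 8.0), (140, 1.0), (146, 3.0), (152, 1.0), (158, 1.0), (164, 1.0), (170, 2.0), (176, 1.0), (182, 2.0), (188, 1.0), (194, 0.0), (200, 3.0), (206, 2.0), (212, -0.0), (218, 2.0), (224, 0.0), (230, 2.0), (236, 2.0)]
top h(y): [(20, -0.0), (26, -2.0), (32, -0.0), (38, 1.0), (44, -3.0), (50, -0.0), (128, 9.0), (134, 0.0), (140, -2.0), (146, 3.0), (152, 2.0), (158, -2.0), (164, 2.0), (170, 1.0), (176, 1.0), (182, -0.0), (188, -3.0), (194, 1.0), (200, -2.0), (206, 1.0), (212, 1.0), (218, 1.0), (224, -1.0), (230, 1.0), (236, -0.0)]
```

The depth shows the head lying flat in the channel, with its top 21–22 mm off the floor. I'll get the second head now.

apply_moves(
  steps=[
    [1,0,0,0,0,-1,0],
    [1,0,0,0,0,-1,0],
    [1,0,0,0,0,-0.8,0],
    [1,28,-27,0,0,0,0],
    [1,34,-31,0,0,0,0],
    [1,34,-31,0,0,0,0],
    [1,34,-31,0,0,0,0],
    [1,33,-32,10,0,0,0],
  ],
)

```text
time: 31.45
tool_pos: [472.7, 88.1, 147.8]
tcp_rot: [180.0, -0.0, 86.1]
ft_force: [0.8, 1.4, -0.1]
finger_gap: 85.4
grip_force: 0.0
```

apply_moves(
  steps=[
    [1,0,0,40,0,0,0],
    [1,0,0,40,0,0,0],
    [1,0,0,9,0,0,0],
    [1,0,0,0,0,0,0],
    [1,0,0,0,0,0,0],
    [1,0,0,0,0,0,0],
    [1,0,0,0,0,0,0],
    [1,0,0,0,0,0,0],
  ],
)

```text
time: 32.25
tool_pos: [474.7, 86.6, 59.9]
tcp_rot: [179.9, -0.0, 86.1]
ft_force: [-0.7, -0.1, -0.4]
finger_gap: 85.2
grip_force: 0.0
```

```bash
python3 -c "
from go import *
print(state()[0],turn(Rv),delta(head(65,3,16.7)))"
```

```text
[474.74302504  86.60710974  59.85267714] [ 0.02 -0.   -0.  ] [ 0.  -0.2 43.2]
```

apply_moves(
  steps=[
    [1,0,0,15,0,0,0],
    [1,0,0,15,0,0,0],
    [1,0,0,10,0,0,0],
    [1,0,0,3.2,0,0,0],
    [1,0,0,0,0,0,0],
    [0,0,0,0,0,0,0],
    [0,0,0,0,0,0,0],
    [-1,0,0,0,0,0,0],
  ],
)

```text
time: 33.05
tool_pos: [474.3, 86.7, 16.1]
tcp_rot: [179.9, -0.0, 86.1]
ft_force: [-0.4, 0.5, 0.8]
finger_gap: 43.8
grip_force: 0.0
```

apply_moves(
  steps=[
    [-1,0,0,0,0,0,0],
    [-1,0,0,0,0,0,0],
    [-1,0,0,0,0,0,0],
    [-1,0,0,0,0,0,0],
    [-1,0,0,-5,0,0,0],
    [-1,0,0,-20,0,0,0],
    [-1,0,0,-30,0,0,0],
    [-1,0,0,-30,0,0,0],
  ],
)

```text
time: 33.85
tool_pos: [472.3, 86.6, 100.5]
tcp_rot: [-179.8, 0.0, 86.1]
ft_force: [1.0, 0.1, 0.4]
finger_gap: 32.3
grip_force: 49.7
```

apply_moves(
  steps=[
    [-1,0,0,-30,0,0,0],
    [-1,0,0,-25,0,0,0],
    [-1,0,0,-10,0,1,0],
    [-1,0,0,-10,0,1,0],
    [-1,0,0,-10,0,0.8,0],
    [-1,0,0,0,0,0,0],
    [-1,0,0,0,0,0,0],
    [-1,0,0,0,0,0,0],
  ],
)

```text
time: 34.65
tool_pos: [473.0, 84.4, 184.5]
tcp_rot: [-179.9, -13.9, 86.1]
ft_force: [0.1, 0.3, -0.5]
finger_gap: 32.1
grip_force: 49.7
```

```bash
python3 -c "
from go import *
print(state()[0],turn(Rt),delta(chute(0,175,40),Rt))"
```

```text
[472.99015122  84.37217384 184.46478203] [-0.02  0.02  0.  ] [-101.6  152.6   22. ]
```

apply_moves(
  steps=[
    [-1,-15,22.6,0,0,0,0],
    [-1,-20,32,0,0,0,0],
    [-1,-24,36,0,0,0,0],
    [-1,-22,32,0,0,0,0],
    [-1,-14,20,6,0,0,0],
    [-1,-6.6,10,10,0,0,0],
    [-1,0,0,6,0,0,0],
    [-1,0,0,0,0,0,0],
  ],
)

```text
time: 35.45
tool_pos: [618.0, -17.9, 137.2]
tcp_rot: [-179.8, -14.0, 86.1]
ft_force: [0.7, -0.2, -1.0]
finger_gap: 32.7
grip_force: 49.8
```

apply_moves(
  steps=[
    [-1,0,0,6,0,0,0],
    [-1,0,0,8,0,0,0],
    [-1,0,0,4,0,0,0],
    [-1,0,0,2,0,0,0],
    [-1,0,0,0,0,0,0],
    [-1,0,0,0,0,0,0],
    [-1,0,0,0,0,0,0],
    [-1,0,0,0,0,0,0],
  ],
)

```text
time: 36.25
tool_pos: [620.0, -14.7, 120.3]
tcp_rot: [180.0, -14.0, 86.1]
ft_force: [1.4, 0.6, -0.5]
finger_gap: 32.8
grip_force: 49.8
```

```bash
python3 -c "
from go import *
print(where(),turn(Rt),r.sense()['ft_force'].round(1),r.sense()['finger_gap'])"
```

```text
[  0.8 174.9  21.2] [0.01 0.   0.  ] [ 1.4  0.6 -0.5] 32.77819434592707
```

apply_moves(
  steps=[
    [-1,0,-0.8,5,0,0,0],
    [-1,0,0,4,0,0,0],
    [-1,0,0,1.5,0,0,0],
    [-1,0,0,0.5,0,0,0],
    [-1,0,0,0,0,0,0],
    [-1,0,0,0,0,0,0],
    [-1,-5,0,0,0,0,0],
    [-1,-8,0,0,0,0,0],
  ],
)

```text
time: 37.05
tool_pos: [618.4, -24.5, 106.1]
tcp_rot: [180.0, -14.0, 86.1]
ft_force: [-0.6, -0.1, -0.6]
finger_gap: 32.5
grip_force: 51.2
```

apply_moves(
  steps=[
    [-1,-8,0,0,0,0,0],
    [-1,-8,0,0,0,0,0],
    [-1,-8,0,0,0,0,0],
    [-1,-8,0,0,0,0,0],
    [-1,-8,0,0,0,0,0],
    [-1,-5,0,0,0,0,0],
    [-1,-3,0,0,0,0,0],
    [-1,0,0,0,0,0,0],
  ],
)

```text
time: 37.85
tool_pos: [615.1, -71.2, 94.3]
tcp_rot: [-180.0, -14.0, 86.1]
ft_force: [0.3, -0.7, -0.3]
finger_gap: 32.8
grip_force: 51.2
```

```bash
python3 -c "
from go import *
print(where(),turn(Rt),r.sense()['ft_force'].round(1),r.sense()['finger_gap'])"
```

```text
[ -0.3 113.5   9.8] [-0. -0. -0.] [ 0.3 -0.7 -0.3] 32.791613855617015
```

apply_moves(
  steps=[
    [0,0,0,0.5,0,0,0],
    [0,0,0,0,0,0,0],
    [0.2,0,0,0,0,0,0],
    [0.2,0,0,-15,0,0,0],
    [0.5,0,0,-25,0,0,0],
    [1,0,0,-25,0,0,0],
    [1,0,0,0,0,-1,0],
    [1,0,0,0,0,-1,0],
  ],
)

```text
time: 38.65
tool_pos: [615.4, -88.3, 160.2]
tcp_rot: [179.8, -3.8, 86.0]
ft_force: [-0.1, 0.8, 0.1]
finger_gap: 85.6
grip_force: 0.0
```

apply_moves(
  steps=[
    [1,0,0,0,0,-0.8,0],
    [1,28,-37,0,0,0,0],
    [1,34,-40,0,0,0,0],
    [1,30,-40,0,0,0,0],
    [1,20,-25,0,0,0,0],
    [1,10,-10,0,0,0,0],
    [1,0,0,0,0,0,0],
    [1,0,0,0,0,0,0],
  ],
)

```text
time: 39.45
tool_pos: [473.7, 43.4, 158.1]
tcp_rot: [179.9, 0.0, 86.1]
ft_force: [-0.2, -0.9, 0.7]
finger_gap: 85.6
grip_force: 0.0
```

```bash
python3 - <<'E'
from go import *
S={n:r.snapshot(n) for n in("side","top")}
print(where(),state()[0],turn(Rv),"to head",delta(head(27.4,3,60),Rv))
heads_in_chute(S,20)
E
python3 heads.py
```

```text
[-149.1  230.    45.9] [473.69470281  42.99160326 157.61532763] [ 0.01  0.   -0.01] to head [ 6.  -2.1 97.6]
side h(y): [(116, 23.0), (122, 21.0), (128, 11.0), (134, 2.0), (140, 2.0), (146, 1.0), (152, 1.0), (158, 2.0), (164, 2.0), (170, 1.0), (176, 2.0), (182, 2.0), (188, 2.0), (194, 2.0), (200, 2.0), (206, 2.0), (212, 1.0), (218, 2.0), (224, 1.0), (230, 1.0), (236, 1.0)]
top h(y): [(20, -2.0), (26, 2.0), (32, -4.0), (38, 1.0), (44, 2.0), (50, -1.0), (56, 3.0), (74, 20.0), (80, 23.0), (86, 22.0), (92, 14.0), (98, 17.0), (104, 19.0), (110, 23.0), (116, 19.0), (122, 22.0), (128, 13.0), (134, -0.0), (140, 2.0), (146, -3.0), (152, 3.0), (158, -2.0), (164, -0.0), (170, 1.0), (176, 1.0), (182, -1.0), (188, -1.0), (194, -3.0), (200, 1.0), (206, -0.0), (212, 1.0), (218, -1.0), (224, 0.0), (230, -1.0), (236, 0.0)]
side tray 1149 [469.3  16.4] [274.8, 69.3] 86.7
top tray 310 [463.2 -50.4] [118.3, 63.7] 88.5
[473.31  43.02 157.15] [1.800e+02 1.000e-02 8.603e+01] 85.18823281628107
```

apply_moves(
  steps=[
    [1,6,-2,20,0,0,0],
    [1,0,0,40,0,0,0],
    [1,0,0,37,0,0,0],
    [1,0,0,15,0,0,0],
    [1,0,0,15,0,0,0],
    [1,0,0,10,0,0,0],
    [1,0,0,3.5,0,0,0],
    [1,0,0,0,0,0,0],
  ],
)

```text
time: 40.45
tool_pos: [471.0, 49.8, 16.4]
tcp_rot: [-180.0, 0.0, 86.1]
ft_force: [0.2, 0.9, 0.7]
finger_gap: 85.4
grip_force: 0.0
```

apply_moves(
  steps=[
    [0,0,0,0,0,0,0],
    [0,0,0,0,0,0,0],
    [-1,0,0,0,0,0,0],
    [-1,0,0,0,0,0,0],
    [-1,0,0,0,0,0,0],
    [-1,0,0,0,0,0,0],
    [-1,0,0,0,0,0,0],
    [-1,0,0,0,0,0,0],
  ],
)

```text
time: 41.25
tool_pos: [471.7, 50.0, 17.6]
tcp_rot: [179.9, -0.0, 86.1]
ft_force: [-2.1, 0.5, 6.2]
finger_gap: 32.5
grip_force: 49.1
```

apply_moves(
  steps=[
    [-1,0,0,-5,0,0,0],
    [-1,0,0,-20,0,0,0],
    [-1,0,0,-30,0,0,0],
    [-1,0,0,-40,0,0,0],
    [-1,0,0,-35,0,0,0],
    [-1,0,0,-10,0,1,0],
    [-1,0,0,-10,0,1,0],
    [-1,0,0,-10,0,0.8,0],
  ],
)

```text
time: 42.05
tool_pos: [471.1, 47.5, 178.0]
tcp_rot: [179.9, -14.2, 86.2]
ft_force: [-0.6, -0.4, -0.4]
finger_gap: 32.2
grip_force: 49.6
```

apply_moves(
  steps=[
    [-1,-4,22,0,0,0,0],
    [-1,-8,32,0,0,0,0],
    [-1,-10,36,0,0,0,0],
    [-1,-10,32,0,0,0,0],
    [-1,-8,20,0,0,0,0],
    [-1,0,8,0,0,0,0],
    [-1,0,0,0,0,0,0],
    [-1,0,0,0,0,0,0],
  ],
)

```text
time: 42.85
tool_pos: [617.0, -1.0, 166.7]
tcp_rot: [-180.0, -14.0, 86.1]
ft_force: [0.1, 0.2, -0.3]
finger_gap: 32.0
grip_force: 49.7
```

```bash
python3 -c "
from go import *
print(where(),turn(Rt),r.sense()['ft_force'].round(1),r.sense()['finger_gap'],delta(chute(0,180,25),Rt))"
```

```text
[ -3.1 199.1  63. ] [-0.01 -0.    0.01] [ 0.1  0.2 -0.3] 31.95890649321016 [-19.1   3.1  38. ]
```

apply_moves(
  steps=[
    [-1,-6,3.1,8,0,0,0],
    [-1,-8,0,14,0,0,0],
    [-1,-5,0,16,0,0,0],
    [-1,0,0,6,0,0,0],
    [-1,0,0,4,0,0,0],
    [-1,0,0,0,0,0,0],
    [-1,0,0,0,0,0,0],
    [-1,0,0,0,0,0,0],
  ],
)

```text
time: 43.65
tool_pos: [620.0, -8.3, 115.6]
tcp_rot: [-179.9, -14.0, 86.1]
ft_force: [-4.0, 0.9, -2.5]
finger_gap: 32.8
grip_force: 49.7
```

```bash
python3 -c "
from go import *
print(where(),turn(Rt),r.sense()['ft_force'].round(1),r.sense()['finger_gap'])"
```

```text
[  0.3 179.9  15.1] [-0.01 -0.    0.  ] [-4.   0.9 -2.5] 32.76406562509492
```

apply_moves(
  steps=[
    [-1,0,-0.5,2,0,0,0],
    [-1,0,0,2,0,0,0],
    [-1,0,0,0.6,0,0,0],
    [-1,0,0,0,0,0,0],
    [-1,-4,0,0,0,0,0],
    [-1,-7,0,0,0,0,0],
    [-1,-7,0,0,0,0,0],
    [-1,-7,0,0,0,0,0],
  ],
)

```text
time: 44.45
tool_pos: [618.5, -31.0, 105.3]
tcp_rot: [180.0, -14.1, 86.1]
ft_force: [-4.6, 3.4, 1.9]
finger_gap: 32.8
grip_force: 50.1
```

apply_moves(
  steps=[
    [-1,-7,0,0,0,0,0],
    [-1,-7,0,0,0,0,0],
    [-1,-7,0,0,0,0,0],
    [-1,-7,0,0,0,0,0],
    [-1,-7,0,0,0,0,0],
    [-1,-6,0,0,0,0,0],
    [-1,0,0,0,0,0,0],
    [-1,0,0,0,0,0,0],
  ],
)

```text
time: 45.25
tool_pos: [615.8, -72.2, 95.0]
tcp_rot: [180.0, -13.9, 86.1]
ft_force: [-1.3, -1.6, 0.6]
finger_gap: 32.6
grip_force: 50.0
```

```bash
python3 -c "
from go import *
print(where(),turn(Rt),r.sense()['ft_force'].round(1),r.sense()['finger_gap'])"
```

```text
[  0.5 112.8  10.7] [ 0.01  0.01 -0.01] [-1.3 -1.6  0.6] 32.595731004264664
```

apply_moves(
  steps=[
    [0,0,0,0.5,0,0,0],
    [0,0,0,0,0,0,0],
    [0.2,0,0,0,0,0,0],
    [0.2,0,0,-15,0,0,0],
    [0.5,0,0,-25,0,0,0],
    [1,0,0,-25,0,0,0],
    [1,0,0,0,0,-1,0],
    [1,0,0,0,0,-1,0],
  ],
)

```text
time: 46.05
tool_pos: [615.9, -88.7, 160.9]
tcp_rot: [179.7, -3.8, 86.0]
ft_force: [-0.3, 1.1, -1.4]
finger_gap: 84.9
grip_force: 0.0
```

apply_moves(
  steps=[
    [1,0,0,0,0,-0.8,0],
    [1,10,-30,0,0,0,0],
    [1,16,-36,0,0,0,0],
    [1,18,-36,0,0,0,0],
    [1,14,-30,0,0,0,0],
    [1,10,-18,0,0,0,0],
    [1,0,0,0,0,0,0],
    [1,0,0,0,0,0,0],
  ],
)

```text
time: 46.85
tool_pos: [470.3, -8.9, 159.1]
tcp_rot: [179.9, 0.0, 86.1]
ft_force: [0.7, -0.3, 0.3]
finger_gap: 85.5
grip_force: 0.0
```

```bash
cat > hb.py <<'E'
from lib import *
for n in("side","top"):
    O=np.load("ortho_"+n+".npy");h=cv2.cvtColor(O,cv2.COLOR_BGR2HSV)
    m=((h[...,1]<130)&(h[...,2]>120)&(h[...,0]<35)).astype(np.uint8);m[:12]=0;m[-14:]=0
    m=cv2.morphologyEx(m,cv2.MORPH_OPEN,np.ones((9,9),np.uint8))
    print(n,[(int(a),(c[0]-150).round(1),(c[1]-50).round(1)) for a,c,_ in blobs(m,60)])
E
python3 heads.py; python3 hb.py; python3 - <<'E'
from go import *
S={n:dict(np.load(n+"L.npz")) for n in("side","top")}
print(where(),state()[0],turn(Rv),"to head",delta(head(-29.8,4.4,60),Rv))
heads_in_chute(S,20)
E
```

```text
side tray 1142 [470.5  15.8] [275.7, 71.3] 85.7
top tray 161 [457.9 -85.3] [64.2, 65.5] 81.7
[470.55  -9.28 158.62] [1.7991e+02 1.0000e-02 8.6090e+01] 85.18420968862814
side [(1228, np.float64(-142.3), np.float64(-1.2)), (1691, np.float64(-90.8), np.float64(-4.1)), (470, np.float64(-42.4), np.float64(4.2))]
top [(2725, np.float64(-56.4), np.float64(-1.1)), (2739, np.float64(103.7), np.float64(-1.1))]
[-148.7  179.5   59.6] [470.54848046  -9.28171788 158.62388857] [ 0.02  0.   -0.  ] to head [ 1.2 -1.1 98.6]
side h(y): [(56, 20.0), (62, 21.0), (74, 24.0), (80, 23.0), (86, 22.0), (92, 21.0), (98, 21.0), (104, 22.0), (110, 21.0), (116, 22.0), (122, 16.0), (128, 11.0), (134, 3.0), (140, 1.0), (146, 2.0), (152, 2.0), (158, 1.0), (164, 2.0), (170, 3.0), (176, 1.0), (182, 1.0), (188, 1.0), (194, 2.0), (200, 0.0), (206, 2.0), (212, 2.0), (218, 2.0), (224, 3.0), (230, 2.0), (236, 1.0)]
top h(y): [(26, 21.0), (32, 20.0), (38, 19.0), (44, 20.0), (50, 22.0), (56, 20.0), (62, 20.0), (68, 28.0), (74, 17.0), (80, 25.0), (86, 20.0), (92, 16.0), (98, 19.0), (104, 19.0), (110, 21.0), (116, 18.0), (122, 20.0), (128, 6.0), (134, -0.0), (140, 2.0), (146, 1.0), (152, 4.0), (158, -3.0), (164, 1.0), (170, 0.0), (176, -1.0), (182, 1.0), (188, -1.0), (194, -0.0), (200, 3.0), (206, 0.0), (212, -1.0), (218, 3.0), (224, -1.0), (230, 2.0), (236, 0.0)]
```

Three heads are now in the chute, in a row from about 22 to 130 mm. Next is the fourth.

apply_moves(
  steps=[
    [1,1,-1,20,0,0,0],
    [1,0,0,40,0,0,0],
    [1,0,0,38,0,0,0],
    [1,0,0,15,0,0,0],
    [1,0,0,15,0,0,0],
    [1,0,0,10,0,0,0],
    [1,0,0,3.5,0,0,0],
    [1,0,0,0,0,0,0],
  ],
)

```text
time: 47.75
tool_pos: [468.8, -8.0, 16.1]
tcp_rot: [-180.0, -0.0, 86.1]
ft_force: [-0.0, -0.3, 0.0]
finger_gap: 85.7
grip_force: 0.0
```

apply_moves(
  steps=[
    [0,0,0,0,0,0,0],
    [0,0,0,0,0,0,0],
    [-1,0,0,0,0,0,0],
    [-1,0,0,0,0,0,0],
    [-1,0,0,0,0,0,0],
    [-1,0,0,0,0,0,0],
    [-1,0,0,0,0,0,0],
    [-1,0,0,0,0,0,0],
  ],
)

```text
time: 48.55
tool_pos: [469.3, -7.8, 17.2]
tcp_rot: [179.9, 0.0, 86.1]
ft_force: [-0.7, 0.2, 5.7]
finger_gap: 32.9
grip_force: 49.0
```

apply_moves(
  steps=[
    [-1,0,0,-5,0,0,0],
    [-1,0,0,-20,0,0,0],
    [-1,0,0,-30,0,0,0],
    [-1,0,0,-40,0,0,0],
    [-1,0,0,-35,0,0,0],
    [-1,0,0,-10,0,1,0],
    [-1,0,0,-10,0,1,0],
    [-1,0,0,-10,0,0.8,0],
  ],
)

```text
time: 49.35
tool_pos: [468.8, -10.3, 177.6]
tcp_rot: [179.9, -14.2, 86.2]
ft_force: [-0.4, -1.0, -0.4]
finger_gap: 32.7
grip_force: 49.6
```

```bash
python3 -c "
from go import *
print(where(),turn(Rt),r.sense()['ft_force'].round(1),r.sense()['finger_gap'],delta(chute(0,185,40),Rt))"
```

```text
[-150.3  182.9   78.3] [ 0.02 -0.03  0.02] [-0.4 -1.  -0.4] 32.708616844751006 [  2.1 150.3  38.3]
```

apply_moves(
  steps=[
    [-1,0,22,0,0,0,0],
    [-1,2,34,0,0,0,0],
    [-1,0,36,0,0,0,0],
    [-1,0,34,0,0,0,0],
    [-1,0,18,6,0,0,0],
    [-1,0,6,14,0,0,0],
    [-1,0,0,18,0,0,0],
    [-1,0,0,0,0,0,0],
  ],
)

```text
time: 50.15
tool_pos: [616.0, -8.3, 135.7]
tcp_rot: [-179.6, -14.1, 86.1]
ft_force: [-1.1, 0.6, -0.6]
finger_gap: 32.4
grip_force: 49.7
```

apply_moves(
  steps=[
    [-1,0,0,8,0,0,0],
    [-1,0,0,8,0,0,0],
    [-1,0,0,5,0,0,0],
    [-1,0,0,3,0,0,0],
    [-1,0,0,0,0,0,0],
    [-1,0,0,0,0,0,0],
    [-1,0,0,0,0,0,0],
    [-1,0,0,0,0,0,0],
  ],
)

```text
time: 50.95
tool_pos: [619.5, -3.7, 116.7]
tcp_rot: [180.0, -14.0, 86.1]
ft_force: [0.2, 0.2, -0.3]
finger_gap: 32.5
grip_force: 49.7
```

```bash
python3 -c "
from go import *
print(where(),turn(Rt),r.sense()['ft_force'].round(1),r.sense()['finger_gap'])"
```

```text
[ -0.4 184.5  15.1] [0.01 0.   0.  ] [ 0.2  0.2 -0.3] 32.53460473532859
```

apply_moves(
  steps=[
    [-1,0,0.4,2,0,0,0],
    [-1,0,0,2,0,0,0],
    [-1,0,0,0.7,0,0,0],
    [-1,0,0,0,0,0,0],
    [-1,-4,0,0,0,0,0],
    [-1,-7,0,0,0,0,0],
    [-1,-7,0,0,0,0,0],
    [-1,-7,0,0,0,0,0],
  ],
)

```text
time: 51.75
tool_pos: [618.2, -27.5, 105.7]
tcp_rot: [180.0, -14.0, 86.1]
ft_force: [0.3, 0.8, 2.9]
finger_gap: 32.5
grip_force: 50.1
```

apply_moves(
  steps=[
    [-1,-7,0,0,0,0,0],
    [-1,-7,0,0,0,0,0],
    [-1,-6,0,0,0,0,0],
    [-1,-5,0,0,0,0,0],
    [-1,-4,0,0,0,0,0],
    [-1,-2,0,0,0,0,0],
    [-1,0,0,0,0,0,0],
    [-1,0,0,0,0,0,0],
  ],
)

```text
time: 52.55
tool_pos: [616.1, -57.2, 98.2]
tcp_rot: [180.0, -14.0, 86.1]
ft_force: [-0.7, -2.9, 4.7]
finger_gap: 32.9
grip_force: 50.2
```

```bash
python3 -c "
from go import *
print(where(),turn(Rt),r.sense()['ft_force'].round(1),r.sense()['finger_gap'])"
```

```text
[ -0.2 128.1  10.1] [0.   0.01 0.  ] [-0.7 -2.9  4.7] 32.884769057383686
```

apply_moves(
  steps=[
    [0,0,0,0,0,0,0],
    [0,0,0,0,0,0,0],
    [0.2,0,0,0,0,0,0],
    [0.2,0,0,-15,0,0,0],
    [0.5,0,0,-25,0,0,0],
    [1,0,0,-25,0,0,0],
    [1,0,0,0,0,-1,0],
    [1,0,0,0,0,-1,0],
  ],
)

```text
time: 53.35
tool_pos: [616.1, -74.3, 164.3]
tcp_rot: [179.8, -3.8, 86.0]
ft_force: [0.1, 0.8, -0.8]
finger_gap: 85.4
grip_force: 0.0
```

apply_moves(
  steps=[
    [1,0,0,0,0,-0.8,0],
    [1,0,-30,0,0,0,0],
    [1,-4,-36,0,0,0,0],
    [1,-4,-36,0,0,0,0],
    [1,-4,-34,0,0,0,0],
    [1,0,-18,0,0,0,0],
    [1,0,0,0,0,0,0],
    [1,0,0,0,0,0,0],
  ],
)

```text
time: 54.15
tool_pos: [461.3, -74.2, 162.5]
tcp_rot: [179.9, 0.0, 86.1]
ft_force: [0.5, -0.2, 0.9]
finger_gap: 85.3
grip_force: 0.0
```

```bash
python3 heads.py; python3 hb.py; python3 - <<'E'
from go import *
S={n:dict(np.load(n+"L.npz")) for n in("side","top")}
print(where(),state()[0],turn(Rv),"to head",delta(head(-95.2,-1.5,60),Rv))
heads_in_chute(S,8)
E
```

```text
side tray 1110 [468.9  12. ] [283.1, 70.4] 85.1
top tray 164 [475.8 105.3] [96.4, 61.7] 86.3
[461.57 -74.16 162.08] [1.7992e+02 1.0000e-02 8.6100e+01] 85.1335053504998
side [(1252, np.float64(-142.2), np.float64(-0.7)), (1722, np.float64(-90.8), np.float64(-4.1))]
top [(1934, np.float64(-136.6), np.float64(-4.1)), (2652, np.float64(23.8), np.float64(-1.2))]
[-153.2  116.9   78.8] [461.5696208  -74.15859072 162.07806404] [0.02 0.   0.  ] to head [  1.1  -2.4 102.1]
side h(y): [(14, 23.0), (20, 23.0), (26, 21.0), (32, 21.0), (38, 21.0), (44, 21.0), (62, 21.0), (68, 20.0), (74, 20.0), (80, 21.0), (86, 22.0), (92, 23.0), (98, 20.0), (104, 21.0), (110, 23.0), (116, 22.0), (122, 21.0), (128, 24.0), (134, 23.0), (140, 17.0), (146, 10.0), (152, 3.0), (158, 1.0), (164, 2.0), (170, 2.0), (176, 1.0), (182, 2.0), (188, 1.0), (194, 2.0), (200, 0.0), (206, 1.0), (212, 1.0), (218, 2.0), (224, 2.0), (230, 1.0), (236, 2.0)]
top h(y): [(8, 21.0), (14, 30.0), (20, 23.0), (26, 22.0), (32, 26.0), (38, 17.0), (44, 21.0), (50, 20.0), (56, 20.0), (62, 19.0), (68, 30.0), (74, 19.0), (80, 20.0), (86, 21.0), (92, 18.0), (98, 16.0), (104, 18.0), (110, 12.0), (116, 18.0), (122, 21.0), (128, 20.0), (134, 18.0), (140, 17.0), (146, 2.0), (152, 0.0), (158, -0.0), (164, -0.0), (170, 1.0), (176, 1.0), (182, 1.0), (188, -1.0), (194, -2.0), (200, -1.0), (206, -1.0), (212, -2.0), (218, 1.0), (224, -2.0), (230, 0.0), (236, -0.0)]
```

apply_moves(
  steps=[
    [1,1,-2.4,20,0,0,0],
    [1,0,0,40,0,0,0],
    [1,0,0,42,0,0,0],
    [1,0,0,15,0,0,0],
    [1,0,0,15,0,0,0],
    [1,0,0,10,0,0,0],
    [1,0,0,3.5,0,0,0],
    [1,0,0,0,0,0,0],
  ],
)

```text
time: 55.05
tool_pos: [458.4, -72.8, 15.6]
tcp_rot: [-180.0, -0.0, 86.1]
ft_force: [0.6, 0.3, 0.4]
finger_gap: 85.3
grip_force: 0.0
```

apply_moves(
  steps=[
    [0,0,0,0,0,0,0],
    [0,0,0,0,0,0,0],
    [-1,0,0,0,0,0,0],
    [-1,0,0,0,0,0,0],
    [-1,0,0,0,0,0,0],
    [-1,0,0,0,0,0,0],
    [-1,0,0,0,0,0,0],
    [-1,0,0,0,0,0,0],
  ],
)

```text
time: 55.85
tool_pos: [458.9, -72.9, 16.8]
tcp_rot: [179.9, 0.0, 86.1]
ft_force: [-0.8, 0.3, 5.8]
finger_gap: 32.8
grip_force: 49.1
```

apply_moves(
  steps=[
    [-1,0,0,-5,0,0,0],
    [-1,0,0,-20,0,0,0],
    [-1,0,0,-30,0,0,0],
    [-1,0,0,-40,0,0,0],
    [-1,0,0,-35,0,0,0],
    [-1,0,0,-10,0,1,0],
    [-1,0,0,-10,0,1,0],
    [-1,0,0,-10,0,0.8,0],
  ],
)

```text
time: 56.65
tool_pos: [458.4, -75.4, 177.2]
tcp_rot: [179.9, -14.2, 86.2]
ft_force: [-0.3, 0.2, -0.9]
finger_gap: 32.4
grip_force: 49.6
```

```bash
python3 -c "
from go import *
print(where(),turn(Rt),r.sense()['ft_force'].round(1),r.sense()['finger_gap'],delta(chute(0,200,55),Rt))"
```

```text
[-156.3  119.1   93.8] [ 0.02 -0.03  0.02] [-0.3  0.2 -0.9] 32.411833410867345 [ 80.9 156.3  38.8]
```

apply_moves(
  steps=[
    [-1,14,22,0,0,0,0],
    [-1,18,34,0,0,0,0],
    [-1,18,36,0,0,0,0],
    [-1,18,34,0,0,0,0],
    [-1,13,22,0,0,0,0],
    [-1,0,8,14,0,0,0],
    [-1,0,0,25,0,0,0],
    [-1,0,0,0,0,0,0],
  ],
)

```text
time: 57.45
tool_pos: [616.3, 2.6, 152.3]
tcp_rot: [-179.5, -14.0, 86.0]
ft_force: [-0.1, -0.1, -0.8]
finger_gap: 32.9
grip_force: 49.7
```

apply_moves(
  steps=[
    [-1,0,0,15,0,0,0],
    [-1,0,0,14,0,0,0],
    [-1,0,0,8,0,0,0],
    [-1,0,0,3,0,0,0],
    [-1,0,0,0,0,0,0],
    [-1,0,0,0,0,0,0],
    [-1,0,0,0,0,0,0],
    [-1,0,0,0,0,0,0],
  ],
)

```text
time: 58.25
tool_pos: [620.7, 11.3, 119.2]
tcp_rot: [179.9, -14.0, 86.1]
ft_force: [0.2, 0.0, 0.1]
finger_gap: 32.7
grip_force: 49.7
```

```bash
python3 -c "
from go import *
print(where(),turn(Rt),r.sense()['ft_force'].round(1),r.sense()['finger_gap'])"
```

```text
[ -0.3 199.8  13.9] [0.01 0.   0.  ] [0.2 0.  0.1] 32.735884417559
```

apply_moves(
  steps=[
    [-1,0,0.3,2,0,0,0],
    [-1,0,0,1.4,0,0,0],
    [-1,0,0,0,0,0,0],
    [-1,-4,0,0,0,0,0],
    [-1,-8,0,0,0,0,0],
    [-1,-8,0,0,0,0,0],
    [-1,-8,0,0,0,0,0],
    [-1,-5,0,0,0,0,0],
  ],
)

```text
time: 59.05
tool_pos: [618.3, -20.8, 107.0]
tcp_rot: [-180.0, -14.0, 86.1]
ft_force: [-1.1, 1.2, -0.1]
finger_gap: 32.1
grip_force: 49.9
```

apply_moves(
  steps=[
    [-1,-2,0,0,0,0,0],
    [-1,-1,0,0,0,0,0],
    [-1,0,0,0,0,0,0],
    [-1,0,0,0,0,0,0],
    [-1,0,0,0,0,0,0],
    [-1,0,0,0,0,0,0],
    [-1,0,0,0,0,0,0],
    [-1,0,0,0,0,0,0],
  ],
)

```text
time: 59.85
tool_pos: [618.2, -22.4, 106.5]
tcp_rot: [-180.0, -14.0, 86.1]
ft_force: [0.1, 0.9, 0.2]
finger_gap: 32.3
grip_force: 49.9
```

```bash
python3 -c "
from go import *
print(where(),turn(Rt),r.sense()['ft_force'].round(1),r.sense()['finger_gap'])"
```

```text
[ -0.4 164.    9.8] [-0. -0.  0.] [0.1 0.9 0.2] 32.28031336489372
```

apply_moves(
  steps=[
    [0,0,0,0,0,0,0],
    [0,0,0,0,0,0,0],
    [0.2,0,0,0,0,0,0],
    [0.2,0,0,-15,0,0,0],
    [0.2,0,0,-25,0,0,0],
    [-1,25,0,0,0,0,0],
    [-1,22,0,0,0,0,0],
    [-1,0,0,0,0,0,0],
  ],
)

```text
time: 60.65
tool_pos: [621.7, 15.1, 159.4]
tcp_rot: [179.8, -14.0, 86.3]
ft_force: [0.6, -0.9, 0.1]
finger_gap: 7.9
grip_force: 0.0
```

apply_moves(
  steps=[
    [-1,0,0,0,0,0,0],
    [-1,0,0,10,0,0,0],
    [-1,0,0,15,0,0,0],
    [-1,0,0,10,0,0,0],
    [-1,0,0,4,0,0,0],
    [-1,0,0,0,0,0,0],
    [-1,0,0,0,0,0,0],
    [-1,0,0,0,0,0,0],
  ],
)

```text
time: 61.45
tool_pos: [621.8, 22.6, 119.5]
tcp_rot: [179.9, -14.0, 86.1]
ft_force: [-0.4, 0.6, 0.4]
finger_gap: 0.2
grip_force: 0.0
```

```bash
python3 -c "
from go import *
print(where(),turn(Rt),r.sense()['ft_force'].round(1),r.sense()['finger_gap'])"
```

```text
[1.000e-01 2.108e+02 1.150e+01] [0.01 0.   0.  ] [-0.4  0.6  0.4] 0.24882688521683582
```

Lower 5 mm and push down-slope in small steps.

apply_moves(
  steps=[
    [-1,0,0,3,0,0,0],
    [-1,0,0,2,0,0,0],
    [-1,-5,0,0,0,0,0],
    [-1,-5,0,0,0,0,0],
    [-1,-4,0,0,0,0,0],
    [-1,-3,0,0,0,0,0],
    [-1,-2,0,0,0,0,0],
    [-1,0,0,0,0,0,0],
  ],
)

```text
time: 62.25
tool_pos: [620.2, 5.2, 109.4]
tcp_rot: [-180.0, -14.0, 86.1]
ft_force: [-0.1, -0.3, -0.1]
finger_gap: -0.3
grip_force: 0.0
```

apply_moves(
  steps=[
    [-1,-1,0,0,0,0,0],
    [-1,-1,0,0,0,0,0],
    [-1,0,0,0,0,0,0],
    [-1,0,0,0,0,0,0],
    [-1,0,0,0,0,0,0],
    [-1,0,0,0,0,0,0],
    [-1,0,0,0,0,0,0],
    [-1,0,0,0,0,0,0],
  ],
)

```text
time: 63.05
tool_pos: [620.0, 3.6, 109.0]
tcp_rot: [180.0, -14.0, 86.1]
ft_force: [0.6, 0.3, 0.7]
finger_gap: 0.0
grip_force: 0.0
```

apply_moves(
  steps=[
    [-1,-1,0,0,0,0,0],
    [-1,0,0,0,0,0,0],
    [-1,0,0,0,0,0,0],
    [-1,0,0,0,0,0,0],
    [-1,0,0,0,0,0,0],
    [-1,0,0,0,0,0,0],
    [-1,0,0,0,0,0,0],
    [-1,0,0,0,0,0,0],
  ],
)

```text
time: 63.85
tool_pos: [620.0, 2.6, 108.7]
tcp_rot: [-180.0, -14.0, 86.1]
ft_force: [-0.8, -0.3, 0.7]
finger_gap: 0.1
grip_force: 0.0
```

```bash
python3 -c "
from go import *
print(where(),turn(Rt),r.sense()['ft_force'].round(1))"
```

```text
[ -0.4 188.8   5.8] [-0. -0.  0.] [-0.8 -0.3  0.7]
```

apply_moves(
  steps=[
    [-1,-1,0,0,0,0,0],
    [-1,0,0,0,0,0,0],
    [-1,-1,0,0,0,0,0],
    [-1,0,0,0,0,0,0],
    [-1,0,0,0,0,0,0],
    [-1,0,0,0,0,0,0],
    [-1,0,0,0,0,0,0],
    [-1,0,0,0,0,0,0],
  ],
)

```text
time: 64.65
tool_pos: [620.0, 1.8, 108.6]
tcp_rot: [180.0, -14.1, 86.1]
ft_force: [0.4, 7.2, 2.1]
finger_gap: -0.0
grip_force: 3.3
```

apply_moves(
  steps=[
    [-1,-1,0,0,0,0,0],
    [-1,0,0,0,0,0,0],
    [-1,0,0,0,0,0,0],
    [-1,0,0,0,0,0,0],
    [-1,0,0,0,0,0,0],
    [-1,0,0,0,0,0,0],
    [-1,0,0,0,0,0,0],
    [-1,0,0,0,0,0,0],
  ],
)

```text
time: 65.45
tool_pos: [620.0, 1.6, 108.6]
tcp_rot: [180.0, -14.1, 86.2]
ft_force: [1.2, 10.1, 3.1]
finger_gap: -0.2
grip_force: 4.8
```

```bash
python3 -c "
from go import *
print(where(),turn(Rt),r.sense()['ft_force'].round(1))
S={n:r.snapshot(n) for n in('side','top')}
heads_in_chute(S,2)"
```

```text
[ -0.3 187.7   6. ] [ 0.   -0.03  0.01] [ 1.2 10.1  3.1]
side h(y): [(8, 21.0), (14, 22.0), (20, 21.0), (26, 22.0), (32, 23.0), (38, 23.0), (140, 18.0), (158, 22.0), (176, 3.0), (182, 1.0), (188, 2.0), (194, 20.0), (200, 14.0), (206, 1.0), (212, 2.0), (218, 2.0), (224, 2.0), (230, 1.0), (236, 0.0)]
top h(y): [(2, 19.0), (8, 19.0), (20, 22.0), (26, 17.0), (80, 22.0), (86, 19.0), (92, 18.0), (98, 19.0), (104, 18.0), (110, 20.0), (116, 20.0), (122, 17.0), (128, 21.0), (140, 9.0), (218, -2.0), (224, 1.0), (230, -0.0), (236, 3.0)]
```

The row is tight: 10 N of resistance, with the finger face about 176.7 mm up the slope, which matches five heads at 35 mm each. I'll back off, raise, untilt and turn to yaw 176 for the tray.

apply_moves(
  steps=[
    [-1,8,0,0,0,0,0],
    [-1,0,0,-20,0,0,0],
    [-1,0,0,-35,0,0,0],
    [-1,0,0,-35,0,0,0],
    [-1,0,0,-20,0,-1,0],
    [-1,0,0,0,0,-1,0],
    [-1,0,0,0,0,-0.8,0],
    [-1,0,-20,0,0,0,1],
  ],
)

```text
time: 66.35
tool_pos: [599.7, -16.7, 217.0]
tcp_rot: [179.9, 0.2, 81.2]
ft_force: [-0.2, -0.1, -0.6]
finger_gap: -0.3
grip_force: 0.0
```

apply_moves(
  steps=[
    [-1,0,0,0,0,0,-1],
    [-1,0,0,0,0,0,-1],
    [-1,0,0,0,0,0,-1],
    [-1,0,0,0,0,0,-1],
    [-1,0,0,0,0,0,-1],
    [-1,0,0,0,0,0,-1],
    [-1,0,0,0,0,0,-1],
    [-1,0,0,0,0,0,-1],
  ],
)

```text
time: 67.15
tool_pos: [598.5, -18.0, 216.6]
tcp_rot: [-180.0, 0.0, 121.3]
ft_force: [-0.3, -0.0, 0.3]
finger_gap: 0.1
grip_force: 0.0
```

apply_moves(
  steps=[
    [1,0,0,0,0,0,-1],
    [1,0,0,0,0,0,-1],
    [1,0,0,0,0,0,-1],
    [1,0,0,0,0,0,-1],
    [1,0,0,0,0,0,-1],
    [1,0,0,0,0,0,-1],
    [1,0,0,0,0,0,-1],
    [1,0,0,0,0,0,-1],
  ],
)

```text
time: 67.95
tool_pos: [598.5, -18.0, 216.6]
tcp_rot: [-180.0, 0.0, 161.3]
ft_force: [-0.2, 0.6, 0.1]
finger_gap: 85.4
grip_force: 0.0
```

apply_moves(
  steps=[
    [1,0,0,0,0,0,-1],
    [1,0,0,0,0,0,-1],
    [1,0,0,0,0,0,-1],
    [1,0,0,0,0,0,0],
    [1,0,0,0,0,0,0],
    [1,0,0,0,0,0,0],
    [1,0,0,0,0,0,0],
    [1,0,0,0,0,0,0],
  ],
)

```text
time: 68.75
tool_pos: [598.5, -17.8, 216.7]
tcp_rot: [-180.0, 0.0, 176.1]
ft_force: [-0.8, -0.2, -0.3]
finger_gap: 85.1
grip_force: 0.0
```

```bash
python3 heads.py; python3 - <<'E'
from go import *
S={n:dict(np.load(n+"L.npz")) for n in("side","top")}
print(state()[0],r.sense()["tcp_rot"].round(2))
heads_in_chute(S,2)
for a,c,m in blobs(mask(S["side"],(0,150,60),(8,255,255)),4):
    p=cloud(S["side"])[m];p=p[p[:,2]>30]
    if len(p) and abs(np.median(p[:,0])-520)<60 and abs(np.median(p[:,1])+176)<60:print("knob",a,p.mean(0).round(1))
a=S["side"]["color"][130:300,150:350];cv2.imwrite("pics/s8.png",cv2.resize(a,None,fx=3.5,fy=3.5,interpolation=cv2.INTER_CUBIC))
E
```

```text
side tray 1100 [469.7  16.4] [278.7, 69.2] 85.9
top tray 140 [455.6 -77.7] [66.8, 77.7] 0.9
[598.55 -17.72 216.65] [-180.      0.    176.09] 85.3412811367269
[598.55338744 -17.72160428 216.64723469] [-180.      0.    176.09]
side h(y): [(8, 22.0), (14, 21.0), (20, 22.0), (26, 23.0), (32, 23.0), (38, 20.0), (62, 22.0), (68, 22.0), (74, 21.0), (80, 21.0), (86, 22.0), (92, 22.0), (98, 22.0), (104, 21.0), (110, 22.0), (116, 22.0), (122, 23.0), (128, 21.0), (134, 20.0), (140, 21.0), (146, 20.0), (152, 22.0), (158, 23.0), (164, 21.0), (170, 11.0), (176, 12.0), (182, 2.0), (188, 2.0), (194, 2.0), (200, 2.0), (206, -0.0), (212, 1.0), (218, 1.0), (224, 1.0), (230, 2.0), (236, 1.0)]
top h(y): [(2, 20.0), (8, 19.0), (20, 20.0), (26, 20.0), (32, 17.0), (38, 17.0), (44, 23.0), (50, 16.0), (56, 22.0), (62, 20.0), (68, 31.0), (74, 21.0), (80, 25.0), (86, 19.0), (92, 24.0), (98, 21.0), (104, 12.0), (110, 18.0), (116, 19.0), (158, 21.0), (176, 2.0), (188, -2.0), (200, -2.0), (206, 3.0), (212, 0.0), (218, 3.0), (230, -4.0), (236, -1.0)]
knob 32 [ 523.3 -174.8   86.2]
```

View pics/s8.png

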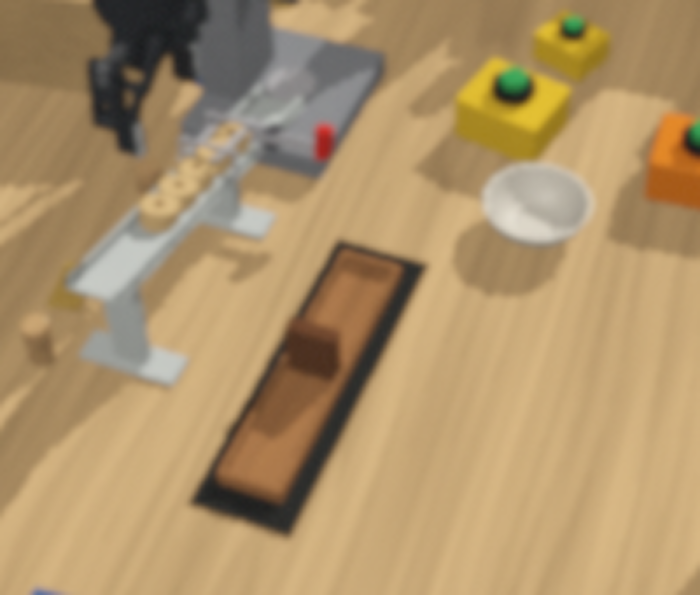

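s8 shows five heads in one tight row, from (230,132) to (160,208). The knob is at (325,142), and the empty tray is square on the rest with its block at (312,348). I'll compute the tray centre from the rim corners, to confirm it hasn't shifted.

```bash
python3 - <<'E'
from go import *
D=dict(np.load("sideL.npz"))
P=onz(D,np.array([(345,247),(403,266),(287,500),(217,480)])/3.5+[150,130]-.36,17)
print(P.mean(0),np.linalg.norm(np.roll(P,-1,0)-P,axis=1).round(1),np.degrees(np.arctan2(*(P[1]-P[2])[[1,0]])),np.degrees(np.arctan2(*(P[0]-P[3])[[1,0]])))
print(delta(np.array([467.4,22,90])))
E
```

```text
[464.91355896  20.93220903  17.        ] [ 57.6 266.5  60.  272.3] -92.6808486196845 -93.22133562302604
[133.6  30.7 126.6]
```

apply_moves(
  steps=[
    [1,24,6,0,0,0,0],
    [1,36,8,0,0,0,0],
    [1,36,8,10,0,0,0],
    [1,26,6,20,0,0,0],
    [1,11.6,2.7,36,0,0,0],
    [1,0,0,40,0,0,0],
    [1,0,0,20,0,0,0],
    [1,0,0,0,0,0,0],
  ],
)

```text
time: 69.65
tool_pos: [464.3, 22.2, 87.2]
tcp_rot: [-180.0, -0.4, 176.1]
ft_force: [-0.4, 0.3, -0.6]
finger_gap: 85.5
grip_force: 0.0
```

apply_moves(
  steps=[
    [1,0,0,10,0,0,0],
    [1,0,0,18,0,0,0],
    [1,0,0,16,0,0,0],
    [1,0,0,10,0,0,0],
    [1,0,0,3,0,0,0],
    [1,0,0,0,0,0,0],
    [1,0,0,0,0,0,0],
    [1,0,0,0,0,0,0],
  ],
)

```text
time: 70.45
tool_pos: [468.2, 21.9, 34.6]
tcp_rot: [-180.0, 0.1, 176.1]
ft_force: [0.5, -0.1, 0.6]
finger_gap: 85.4
grip_force: 0.0
```

apply_moves(
  steps=[
    [0,0,0,0,0,0,0],
    [0,0,0,0,0,0,0],
    [-1,0,0,0,0,0,0],
    [-1,0,0,0,0,0,0],
    [-1,0,0,0,0,0,0],
    [-1,0,0,0,0,0,0],
    [-1,0,0,0,0,0,0],
    [-1,0,0,0,0,0,0],
  ],
  squeeze=70,
)

```text
time: 71.25
tool_pos: [467.5, 22.0, 33.8]
tcp_rot: [180.0, 0.0, 176.1]
ft_force: [-0.3, 0.8, 2.1]
finger_gap: 15.0
grip_force: 69.0
```

apply_moves(
  steps=[
    [-1,0,0,-4,0,0,0],
    [-1,0,0,-12,0,0,0],
    [-1,0,0,-16,0,0,0],
    [-1,0,0,-8,0,0,0],
    [-1,3,10,0,0,0,0],
    [-1,4,20,0,0,0,0],
    [-1,5,28,0,0,0,0],
    [-1,6,30,0,0,0,0],
  ],
)

```text
time: 72.05
tool_pos: [454.5, 112.1, 73.0]
tcp_rot: [-180.0, -0.1, 176.0]
ft_force: [0.0, 0.0, -3.6]
finger_gap: 14.7
grip_force: 68.5
```

apply_moves(
  steps=[
    [-1,6,30,0,0,0,0],
    [-1,6,30,0,0,0,0],
    [-1,6,26,0,0,0,0],
    [-1,4,15,0,0,0,0],
    [-1,0,6,0,0,0,0.5],
    [-1,0,0,0,0,0,0.86],
    [-1,0,0,0,0,0,1],
    [-1,0,0,0,0,0,1],
  ],
)

```text
time: 72.85
tool_pos: [439.5, 219.8, 72.8]
tcp_rot: [-180.0, -0.1, 159.1]
ft_force: [0.1, 0.1, -3.7]
finger_gap: 14.9
grip_force: 68.6
```

apply_moves(
  steps=[
    [-1,0,0,0,0,0,1],
    [-1,0,0,0,0,0,1],
    [-1,0,0,0,0,0,1],
    [-1,0,0,0,0,0,1],
    [-1,0,0,0,0,0,1],
    [-1,0,0,0,0,0,1],
    [-1,0,0,0,0,0,1],
    [-1,0,0,0,0,0,1],
  ],
)

```text
time: 73.65
tool_pos: [439.6, 219.6, 72.8]
tcp_rot: [-179.9, -0.0, 119.1]
ft_force: [0.2, 0.8, -3.7]
finger_gap: 15.4
grip_force: 68.6
```

apply_moves(
  steps=[
    [-1,0,0,0,0,0,1],
    [-1,0,0,0,0,0,1],
    [-1,0,0,0,0,0,1],
    [-1,0,0,0,0,0,1],
    [-1,0,0,0,0,0,1],
    [-1,0,0,0,0,0,1],
    [-1,0,0,0,0,0,0],
    [-1,0,0,0,0,0,0],
  ],
)

```text
time: 74.45
tool_pos: [440.0, 219.5, 73.1]
tcp_rot: [-179.9, 0.0, 89.5]
ft_force: [0.4, -0.0, -3.0]
finger_gap: 14.6
grip_force: 68.6
```

```bash
python3 - <<'E'
from go import *
S={n:r.snapshot(n) for n in("side","top")}
D=S["side"]
# board edges, ortho at z=4 from initial pictures
for n in("side","top"):
    s=dict(np.load(n+"0.npz"))
    X,Y=np.meshgrid(np.arange(240,620,1.),np.arange(260,460,1.),indexing="ij")
    uv=proj(s,np.c_[X.ravel(),Y.ravel(),np.full(X.size,4.)]).astype(np.float32).reshape(*X.shape,2)
    h=cv2.cvtColor(cv2.remap(s["color"],uv[...,0],uv[...,1],cv2.INTER_LINEAR),cv2.COLOR_BGR2HSV)
    m=((abs(h[...,0].astype(int)-110)<16)&(h[...,1]>110)).astype(np.uint8)
    b=max(blobs(m),key=lambda q:q[0]);i,j=np.where(b[2]);print(n,cv2.minAreaRect(np.c_[X[i,j],Y[i,j]].astype(np.float32)))
p,_=state();print(p,r.sense()["tcp_rot"].round(2),r.sense()["finger_gap"],delta(np.array([434.7,360,p[2]])))
E
```

```text
side ((433.88189697265625, 361.0079650878906), (147.31002807617188, 334.1377868652344), 88.76802062988281)
top ((434.68408203125, 360.3714294433594), (142.63693237304688, 331.501708984375), 89.04116821289062)
[440.30255534 219.40039286  73.35197183] [-1.7997e+02  1.0000e-02  8.9430e+01] 15.349918524397552 [140.5  -7.   -0. ]
```

apply_moves(
  steps=[
    [-1,8,0,0,0,0,0.08],
    [-1,16,-1,0,0,0,0],
    [-1,24,-1,0,0,0,0],
    [-1,28,-2,0,0,0,0],
    [-1,26,-1,0,0,0,0],
    [-1,20,-1,0,0,0,0],
    [-1,13,-1,0,0,0,0],
    [-1,6,0,0,0,0,0],
  ],
)

```text
time: 75.35
tool_pos: [436.0, 361.6, 73.5]
tcp_rot: [-180.0, -0.0, 89.0]
ft_force: [0.7, 0.8, -4.1]
finger_gap: 15.1
grip_force: 68.7
```

apply_moves(
  steps=[
    [-1,0,0,8,0,0,0],
    [-1,0,0,12,0,0,0],
    [-1,0,0,10,0,0,0],
    [-1,0,0,5,0,0,0],
    [-1,0,0,2,0,0,0],
    [-1,0,0,1,0,0,0],
    [-1,0,0,0,0,0,0],
    [-1,0,0,0,0,0,0],
  ],
)

```text
time: 76.15
tool_pos: [436.7, 360.6, 36.2]
tcp_rot: [180.0, -0.0, 88.9]
ft_force: [1.3, -0.1, -3.3]
finger_gap: 14.7
grip_force: 68.7
```

apply_moves(
  steps=[
    [-1,0,0,0.5,0,0,0],
    [-1,0,0,0.3,0,0,0],
    [-1,0,0,0,0,0,0],
    [-1,0,0,0,0,0,0],
    [-1,0,0,0,0,0,0],
    [-1,0,0,0,0,0,0],
    [-1,0,0,0,0,0,0],
    [-1,0,0,0,0,0,0],
  ],
)

```text
time: 76.95
tool_pos: [436.3, 360.4, 34.9]
tcp_rot: [180.0, -0.0, 88.9]
ft_force: [-0.2, 0.5, -2.4]
finger_gap: 14.6
grip_force: 68.7
```

apply_moves(
  steps=[
    [-1,0,-1.4,0,0,0,0],
    [-1,0,0,0.4,0,0,0],
    [-1,0,0,0.4,0,0,0],
    [-1,0,0,0,0,0,0],
    [0,0,0,0,0,0,0],
    [0,0,0,0,0,0,0],
    [1,0,0,0,0,0,0],
    [1,0,0,0,0,0,0],
  ],
)

```text
time: 77.75
tool_pos: [435.0, 360.5, 34.1]
tcp_rot: [180.0, -0.0, 88.9]
ft_force: [0.5, 0.1, -0.4]
finger_gap: 70.1
grip_force: 0.0
```

apply_moves(
  steps=[
    [1,0,0,0,0,0,0],
    [1,0,0,0,0,0,0],
    [1,0,0,-10,0,0,0],
    [1,0,0,-30,0,0,0],
    [1,0,0,-40,0,0,0],
    [1,0,0,-40,0,0,0],
    [1,0,0,-40,0,0,0],
    [1,0,0,-20,0,0,0],
  ],
)

```text
time: 78.55
tool_pos: [436.3, 361.4, 219.7]
tcp_rot: [179.7, -0.2, 88.9]
ft_force: [0.9, 1.0, 0.5]
finger_gap: 85.6
grip_force: 0.0
```

apply_moves(
  steps=[
    [1,-40,0,0,0,0,0],
    [1,-45,0,0,0,0,0],
    [1,-45,0,0,0,0,0],
    [-1,-45,0,0,0,0,0],
    [-1,-45,0,0,0,0,0],
    [-1,-45,0,0,0,0,0],
    [-1,-45,0,0,0,0,0],
    [-1,-40,0,0,0,0,0],
  ],
)

```text
time: 79.35
tool_pos: [428.0, 8.5, 215.1]
tcp_rot: [179.9, 0.0, 88.9]
ft_force: [1.3, 0.1, 0.1]
finger_gap: 12.5
grip_force: 0.0
```

```bash
python3 - <<'E'
from go import *
S={n:r.snapshot(n) for n in("side","top")}
for n,s in S.items():
    np.savez(n+"E.npz",**s);C=cloud(s);hsv=cv2.cvtColor(s["color"],cv2.COLOR_BGR2HSV)
    inb=(C[...,0]>275)&(C[...,0]<595)&(C[...,1]>280)&(C[...,1]<440)&(hsv[...,0]<40)&(C[...,2]>8)&(C[...,2]<30)
    b=max(blobs(inb.astype(np.uint8)),key=lambda q:q[0]);q=C[b[2]]
    print(n,"tray",cv2.minAreaRect(q[:,:2].astype(np.float32)))
heads_in_chute(S,2)
for n in S:
    for a,c,m in blobs(mask(S[n],(55,90,30),(85,255,255)),8):
        p=np.median(cloud(S[n])[m],0)
        if abs(p[0]-386)<40 and abs(p[1]+323)<40:print(n,"button",a,p.round(1))
print(state()[0],delta(np.array([385.8,-323.5,110])))
E
```

```text
side tray ((436.1010437011719, 360.45794677734375), (56.93157958984375, 261.5663146972656), 88.97183227539062)
top tray ((437.27191162109375, 361.40618896484375), (58.8250732421875, 258.024169921875), 88.96888732910156)
side h(y): [(2, 24.0), (8, 19.0), (14, 22.0), (20, 22.0), (26, 23.0), (32, 20.0), (38, 21.0), (44, 21.0), (62, 23.0), (68, 22.0), (80, 23.0), (86, 22.0), (92, 20.0), (98, 22.0), (104, 21.0), (110, 21.0), (116, 22.0), (122, 22.0), (128, 22.0), (134, 22.0), (140, 21.0), (152, 22.0), (158, 22.0), (164, 21.0), (170, 15.0), (176, 11.0), (182, 2.0), (188, 2.0), (194, 1.0), (200, 3.0), (206, 1.0), (212, 3.0), (218, 2.0), (224, 1.0), (230, 3.0), (236, 1.0)]
top h(y): [(2, 17.0), (8, 21.0), (14, 19.0), (20, 22.0), (26, 18.0), (32, 19.0), (44, 22.0), (50, 17.0), (56, 21.0), (62, 22.0), (68, 29.0), (74, 19.0), (80, 19.0), (86, 20.0), (92, 22.0), (98, 19.0), (104, 11.0), (110, 17.0), (116, 19.0), (122, 21.0), (128, 18.0), (134, 23.0), (140, 16.0), (146, 19.0), (152, 21.0), (158, 20.0), (164, 23.0), (170, 18.0), (176, 2.0), (182, -2.0), (188, 2.0), (194, 3.0), (200, -0.0), (206, 1.0), (212, -2.0), (218, 1.0), (224, 2.0), (230, 1.0), (236, 1.0)]
side button 47 [ 383.9 -318.6   71.4]
top button 50 [ 386.1 -323.6   70. ]
[428.14495791   6.30399923 214.99691357] [-330.6  -34.4  105.5]
```

The tray is at (436.5, 361) at 88.97°, against the board at (434.5, 360.5) at 88.9°, and the row is intact. Next is the start button.

apply_moves(
  steps=[
    [-1,-35,-4,0,0,0,0],
    [-1,-45,-5,0,0,0,0],
    [-1,-45,-5,0,0,0,0],
    [-1,-45,-5,0,0,0,0],
    [-1,-45,-5,5,0,0,0],
    [-1,-45,-5,15,0,0,0],
    [-1,-40,-5,20,0,0,0],
    [-1,-30,0,30,0,0,0],
  ],
)

```text
time: 80.25
tool_pos: [388.6, -321.9, 145.8]
tcp_rot: [179.8, 0.2, 88.8]
ft_force: [0.6, -0.5, 0.9]
finger_gap: 0.1
grip_force: 0.0
```

apply_moves(
  steps=[
    [-1,0,0,25,0,0,0],
    [-1,0,0,20,0,0,0],
    [-1,0,0,10,0,0,0],
    [-1,0,0,5,0,0,0],
    [-1,0,0,0,0,0,0],
    [-1,0,0,0,0,0,0],
    [-1,0,0,0,0,0,0],
    [-1,0,0,0,0,0,0],
  ],
)

```text
time: 81.05
tool_pos: [388.5, -319.3, 85.1]
tcp_rot: [179.9, 0.1, 88.9]
ft_force: [-0.1, 0.6, -0.3]
finger_gap: -0.1
grip_force: 0.0
```

```bash
python3 - <<'E'
from go import *
print(state()[0],r.sense()["ft_force"].round(1),delta(np.array([386,-323.4,75])))
E
```

```text
[ 388.50176864 -319.27208621   85.0639465 ] [-0.1  0.6 -0.3] [-4.2 -2.4 10.1]
```

apply_moves(
  steps=[
    [-1,-4.2,-2.4,0,0,0,0],
    [-1,0,0,6,0,0,0],
    [-1,0,0,4,0,0,0],
    [-1,0,0,3,0,0,0],
    [-1,0,0,2,0,0,0],
    [-1,0,0,0,0,0,0],
    [-1,0,0,0,0,0,0],
    [-1,0,0,0,0,0,0],
  ],
)

```text
time: 81.85
tool_pos: [385.4, -323.0, 69.1]
tcp_rot: [-180.0, -0.0, 88.9]
ft_force: [-1.8, 0.6, 3.6]
finger_gap: -0.2
grip_force: 1.5
```

apply_moves(
  steps=[
    [-1,0,0,2,0,0,0],
    [-1,0,0,2,0,0,0],
    [-1,0,0,1,0,0,0],
    [-1,0,0,0,0,0,0],
    [-1,0,0,0,0,0,0],
    [-1,0,0,0,0,0,0],
    [-1,0,0,0,0,0,0],
    [-1,0,0,0,0,0,0],
  ],
)

```text
time: 82.65
tool_pos: [385.8, -323.2, 65.8]
tcp_rot: [180.0, 0.0, 88.9]
ft_force: [-7.4, 6.6, 20.0]
finger_gap: 0.1
grip_force: 10.1
```

apply_moves(
  steps=[
    [-1,0,0,0.5,0,0,0],
    [-1,0,0,0,0,0,0],
    [-1,0,0,0,0,0,0],
    [-1,0,0,0,0,0,0],
    [-1,0,0,0,0,0,0],
    [-1,0,0,0,0,0,0],
    [-1,0,0,0,0,0,0],
    [-1,0,0,0,0,0,0],
  ],
)

```text
time: 83.45
tool_pos: [385.8, -323.3, 65.7]
tcp_rot: [180.0, 0.0, 88.9]
ft_force: [-9.7, 8.9, 24.3]
finger_gap: -0.1
grip_force: 12.2
```

apply_moves(
  steps=[
    [-1,0,0,-5,0,0,0],
    [-1,0,0,-15,0,0,0],
    [-1,0,0,-30,0,0,0],
    [-1,0,0,-40,0,0,0],
    [-1,0,0,-40,0,0,0],
    [-1,0,0,-20,0,0,0],
    [-1,0,0,0,0,0,0],
    [-1,0,0,0,0,0,0],
  ],
)

```text
time: 84.25
tool_pos: [385.7, -323.1, 213.3]
tcp_rot: [180.0, 0.0, 88.9]
ft_force: [-0.5, 0.1, 0.4]
finger_gap: 0.0
grip_force: 0.0
```

```bash
python3 - <<'E'
from go import *
S={n:r.snapshot(n) for n in("side","top")}
heads_in_chute({"side":S["side"]},2)
for n,s in S.items():
    C=cloud(s);hsv=cv2.cvtColor(s["color"],cv2.COLOR_BGR2HSV)
    inb=(C[...,0]>275)&(C[...,0]<595)&(C[...,1]>250)&(C[...,1]<460)&(hsv[...,0]<40)&(C[...,2]>8)&(C[...,2]<30)
    b=max(blobs(inb.astype(np.uint8)),key=lambda q:q[0]);q=C[b[2]]
    print(n,"tray",cv2.minAreaRect(q[:,:2].astype(np.float32)))
cv2.imwrite("pics/fin.png",cv2.resize(S["side"]["color"],(800,600),interpolation=cv2.INTER_CUBIC))
E
```

```text
side h(y): [(2, 24.0), (14, 23.0), (20, 22.0), (26, 22.0), (32, 23.0), (38, 21.0), (44, 24.0), (62, 23.0), (68, 20.0), (74, 21.0), (80, 22.0), (86, 23.0), (92, 21.0), (98, 22.0), (104, 22.0), (110, 22.0), (116, 22.0), (122, 21.0), (128, 21.0), (134, 21.0), (140, 22.0), (146, 22.0), (152, 22.0), (158, 22.0), (164, 22.0), (170, 17.0), (176, 11.0), (182, 2.0), (188, 2.0), (194, 2.0), (200, 2.0), (206, 3.0), (212, 2.0), (218, 1.0), (224, 1.0), (230, 2.0), (236, 1.0)]
side tray ((436.1915283203125, 360.49932861328125), (58.28071594238281, 262.5283508300781), 89.1114273071289)
top tray ((437.03253173828125, 360.39093017578125), (58.86240768432617, 257.8891906738281), 87.98397064208984)
```

View pics/fin.png

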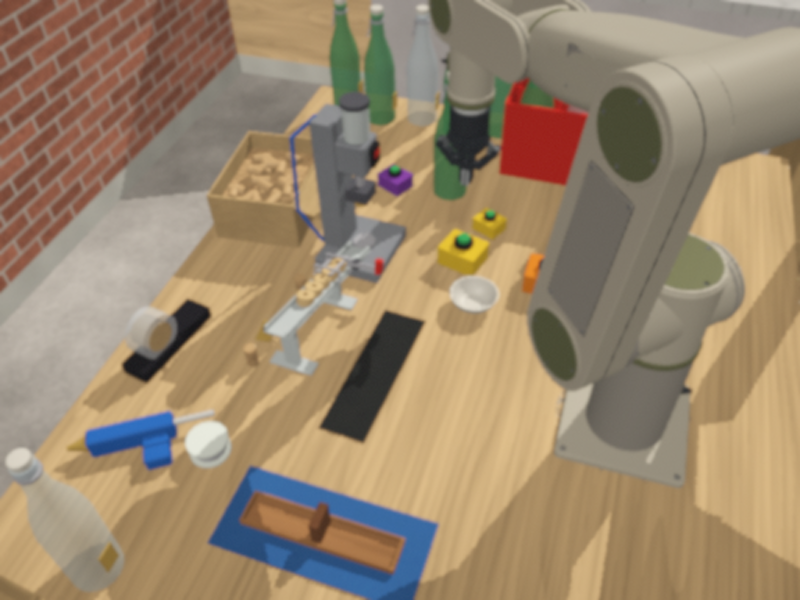

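The picture shows the empty tray on the board at (322,532), the row in the chute at (320,280) and the bystanders where they were. The button bottomed out: 24 N with no further travel. I'm handing in.

```bash
python3 -c "
from bench import r
print(r.hand_in())"
```

```text
the job is handed in; nothing more can be done
None
```

The job is handed in at about 84 s of robot time with every step of the task carried out; no verdict came back: all five heads stand in one tight row against the shut gate, the empty tray is back on the blue board lined up with it, and the green start button was pressed to its stop.

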